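# Empty the tube canister with the tilting cradle

## Robot

A 6-joint arm with a two-finger parallel gripper is mounted at the origin on a cart in front of the work surface, level with it; the furniture and walls round the work are solid. World frame = base frame: x ahead of the robot, y to its left, z up, the work surface at z = 0. Lengths are in m, angles in degrees, forces in N, time in s.
With the tool pointing down it reaches from about 0.25 to 0.775 m from the base axis. Payload 4 kg.
Tool frame: the origin (TCP) lies at the very end of the fingers, on their centre line; the grasp point (between the pads) lies 19 mm behind it; z points along the fingers, y is the direction in which the jaws open and shut (so a half turn about z gives the same grasp; the last joint's range is limited). The gripper opens to 85 mm and grips with 20 to 120 N. Pads are 22 mm wide; open, the fingers measure 114 mm over their backs; the gripper's body (76 mm by 85 mm) begins 54 mm behind the grasp point. The pads swing forward as they close: fully open they stand 13 mm farther back than shut.
Start: joints at [68.291, 4.996, 78.535, -0, 96.463, -5.907], TCP at [0.15, 0.529, 0.231] pointing down, gripper open.
Joint ranges: [-177.83, 177.83], [-43.37, 116.18], [15.69, 146.23], [-61.86, 241.86], [9.47, 152.12], [-147.06, 147.06]. Speed limits (degrees/s): [159.86, 159.86, 180, 180, 180, 180].

## Interface

Orientations are given as [roll, pitch, yaw] about the fixed x, y, z axes, in that order (R = Rz(yaw) Ry(pitch) Rx(roll)).
In Python, from cell import r gives the robot as it stands.
- The arm moves only by the tool move_arm, never from a script. Its argument "motion" is a list of rows, each a list of 7 numbers: the shift along the tool's x, y, z in m, then the turn, a rotation vector about the tool's x, y, z in rad, then the closure, from 0 (fully open) to 1 (shut). In form: [[x, y, z, rx, ry, rz, fingers], ...]. A call has 1 to 12 rows; each row is the pose to reach, as a shift and turn from the pose measured when the call began, along the tool's axes at that moment; what a row does not reach only later rows make up. A row lasts 1/10 s, in which the tool goes at most 50 mm and 8.59 degrees, less where a joint would pass 70% of its speed; a pose out of reach is approached as far as the arm can. A call with a gripper value outside its range is refused whole. The fingers move at their own pace and stop on an object; "grip_force" is the grip in N (left out, the last holds). Time passes only in rows, so rows that repeat a pose let the fingers close. It gives the time, the measured TCP pose, the force and the opening at its end, in the units of the state.
- r.get_state(): the state, without advancing time (a new reading comes with each control period).
- r.get_image(name): name is "side" or "top" or "wrist"; returns a dict with "image" (480x640x3 uint8, red, green, blue), "range_z" (480x640 float32, m along the optical axis (not along the pixel's ray), 0 where there is no reading), "mtx" (3x3 intrinsics, pixels), "view" (4x4, takes a point from world to camera coordinates). Camera axes: x right, y up, looking along -z (the intrinsics and any distortion apply to the point x, -y, -z); pixel columns grow to the right and rows downward; lengths in m; the calibration is good to about 2 mm. A picture is of the moment at which its call begins.
- r.close_job(): hands the job in, once; it reports no verdict.
The state is a dict: "time_s": time; "joint_positions": joint angles; "dq": joint speeds; "tau": joint torques, N m; "tool_pos": TCP position; "tcp_rot": TCP orientation; "ft_force": force on the tool from outside, world axes, zero at the start; "wrist_torque": the same for the moment, N m; "gripper_width": finger opening in m.
Only numpy, scipy, OpenCV 4.12 (cv2) and the standard library are available. Lean on these libraries where they do the work, as an engineer would, in place of code of your own. Each camera call takes 0.05 s, during which the arm holds its last target.

## Task

Load the metal canister of used sample tubes into the tilting cradle: set it down on the cradle's loading ledge and let go, then take it anew and slide its foot under the rails until it stops. Then tip the cradle over with its lever so that all three tubes fall into the open carton, and bring the lever back so that the empty canister stands upright in the cradle. Do not touch the tubes with the gripper, keep your fingers off the canister while it is tipped, and leave the two boxes beside the canister where they stand.

Things in the scene. Friction and masses are not known exactly. Their poses are not given: they have to be found in the camera images.
- canister_mid (a point): loose open metal canister, 0.2 kg with tubes; point at its centre, 40 mm above its underside. Body 54 mm along its x, 56 mm along y, 80 mm tall. Foot plate 6 mm thick, 74 mm along x (10 mm proud each side), 56 mm along y. At the start a box stands 5 mm from each y face: take it by its x faces (54 mm). In the cradle its x lies along the stand's x, either way round. Tubes stand 10 mm above its rim
- tube_a_mid (a point): capped sample tube, 16 mm across, 84 mm tall, 12 g, standing loosely in the canister at the start (all three alike); point half-way up (40 mm above its foot), z along the tube to the cap
- tube_b_mid (a point): capped sample tube, 16 mm across, 84 mm tall, 12 g, standing loosely in the canister at the start (all three alike); point half-way up (40 mm above its foot), z along the tube to the cap
- tube_c_mid (a point): capped sample tube, 16 mm across, 84 mm tall, 12 g, standing loosely in the canister at the start (all three alike); point half-way up (40 mm above its foot), z along the tube to the cap
- stand: fixed pivot stand: grey base 138 x 104 mm, two aluminium uprights 102 mm apart, 156 mm high; origin on the worktop below the middle of the pivot axis; x along the pivot axis, loading side is +y, the cradle tips over towards -y; the lever is on the -x side
- pivot (a point): middle of the pivot axis, 130 mm above the worktop, axes of the stand (does not turn)
- cradle (a joint): angle of the cradle about the stand's +x axis: 0 level (at rest on its stop, canister upright), grows as the cradle tips towards the stand's -y, end stop at 2.62; friction (about 0.15 N m) holds it where it is left; the tubes slide out at about 2.0 to 2.5
- ledge (a point): on the cradle: middle of the place to set the canister's underside on the loading ledge, a level steel plate 90 mm wide, 98 mm above the worktop at rest. Plate ends 41 mm on the +y side of this point; the flared mouth begins 28 mm and the rails and cheek plates 48 mm on its -y side. Axes of the cradle (those of the stand at rest)
- seat (a point): on the cradle: where canister_mid lies when fully in, 40 mm above the plate, 76.5 mm towards -y from ledge. The foot runs between cheeks 79 mm apart and under two lips 60 mm apart, undersides 8.7 mm above the plate, to a 12 mm high cross bar. Cheeks stand 69 mm above the plate, so fingers fit in only at the canister's y faces (56 mm), or push it from +y. Axes of the cradle
- lever_grip (a point): on the cradle: at the end of its lever (a steel rod in the plane 88 mm on the -x side), middle of the round black handle bar (16 mm thick, 76 mm long, parallel to the pivot axis), 132 mm on the stand's -x side and 120 mm from the pivot axis; at rest it lies 116 mm towards +y and 31 mm above the axis, and it swings over the top by 150 degrees. It may turn between the fingers.
- catch_carton: open brown cardboard carton, fixed on the -y side of the stand; origin at the centre of its underside, 107 mm along its x, 160 mm along its y; walls 62 mm high, the one on its +x side (away from the stand) 107 mm; inside 98 x 154 mm
- tip_box: loose lidded tip box, 92 x 122 x 67 mm, origin at the centre of its underside, beside the canister's +y face
- slide_box: loose closed slide box, 93 x 100 x 46 mm, origin at the centre of its underside, beside the canister's -y face
Not all that is in view belongs to the job. Leave any purple look-alike of the part that bears canister_mid alone. Leave any purple look-alike of the catch_carton alone.

How it is judged:
By the outcome, as a careful person would: the job done as asked, in the order asked, and still so for the second after the job is handed in, with the robot touching nothing.
It also fails if it takes over 72 s, if anything falls off the work surface, if the arm or the gripper's body presses on something with over 40 N, if the wrist force passes 120 N, or if a joint passes its speed limit or range.

## Working session

There is one attempt and no reset: what is moved stays moved. The work goes in short steps, Python scripts to look and compute and a tool call to move; the robot and the scene stay as the last step left them, time stands still between calls to the robot, and variables do not carry over. Pictures are saved under pics/ and viewed, and the job is handed in when it is done.

Besides the shell and the picture viewer there is one more tool, called after "Emit:" as name(argument=value, ...) on one line, values as JSON. move_arm: Moves the arm, as the interface text tells. Its arguments: {"type":"object","properties":{"motion":{"type":"array"},"grip_force":{"type":"number"}},"required":["motion"]}

```bash
ls; mkdir -p pics; python3 - <<'E'
from cell import r
import cv2
print(r.get_state())
for n in ["side","top","wrist"]:
    d=r.get_image(n); cv2.imwrite(f"pics/{n}0.png",d["image"][:,:,::-1])
    import numpy as np; np.savez(f"pics/{n}0.npz",**d)
    print(n,d["mtx"],d["view"])
E
```

```text
pics
{'time_s': 0.0, 'joint_positions': array([ 6.82909253e+01,  5.04064985e+00,  7.86269314e+01, -1.33361601e-03,
        9.64636957e+01, -5.90681241e+00]), 'dq': array([-0.08332637, -0.07224347, -0.05540172, -0.06989606,  0.04092036,
        0.01435969]), 'tau': array([-3.02159876e-06, -3.51886940e+01, -3.13260591e+01, -1.07396729e-04,
        1.12196026e-02, -1.77493668e-06]), 'tool_pos': array([0.14959191, 0.52873118, 0.23010508]), 'tcp_rot': array([-1.79869284e+02, -1.21913728e-02,  1.64197575e+02]), 'ft_force': array([-0.18347895, -0.93380763, -0.06164761]), 'wrist_torque': array([-0.01507599, -0.0055049 , -0.06131808]), 'gripper_width': 0.08516462873512055}
side [[545.59449249   0.         314.8766092 ]
 [  0.         545.59449249 230.82693546]
 [  0.           0.           1.        ]] [[-0.9494537  -0.31386014 -0.00543049  0.52617869]
 [ 0.26838723 -0.8206237   0.50452456 -0.20307235]
 [-0.16280654  0.47756524  0.86338026 -1.51843245]
 [ 0.          0.          0.          1.        ]]
top [[539.01674128   0.         310.15915274]
 [  0.         539.01674128 246.819046  ]
 [  0.           0.           1.        ]] [[-0.00484467 -0.99998678  0.0017209  -0.00933465]
 [ 0.99748352 -0.0047108   0.07074197 -0.57667328]
 [-0.07073293  0.00205929  0.99749316 -1.56932759]
 [ 0.          0.          0.          1.        ]]
wrist [[377.70039573   0.         322.34343305]
 [  0.         377.70039573 242.85185317]
 [  0.           0.           1.        ]] [[ 0.27170828  0.96237782 -0.00188216 -0.55012728]
 [-0.92913962  0.26181357 -0.26106172  0.03493153]
 [-0.25074724  0.07268143  0.96532028 -0.37760423]
 [ 0.          0.          0.          1.        ]]
```

View pics/side0.png

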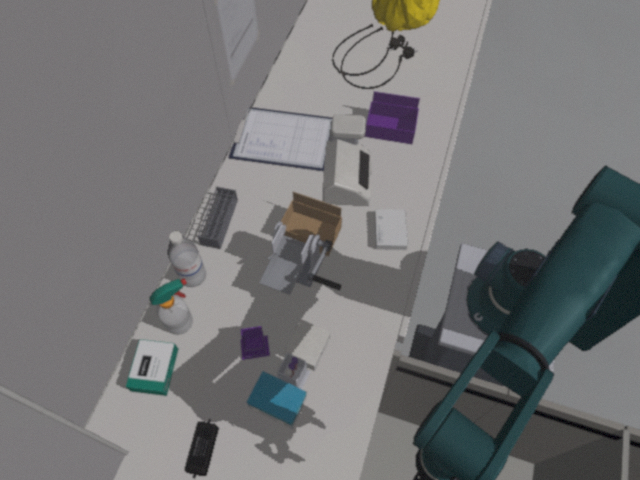

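View pics/top0.png

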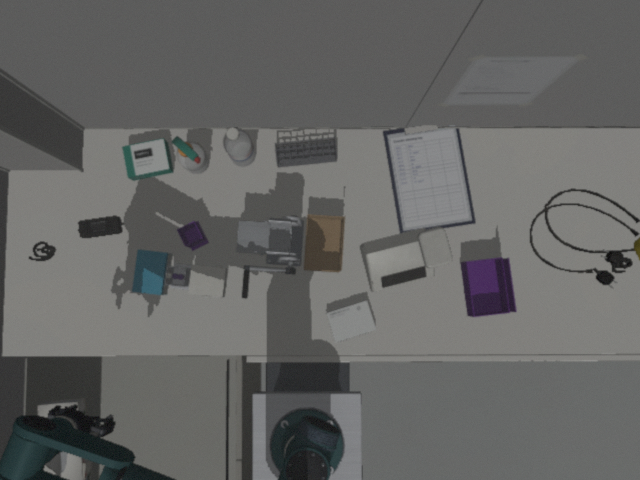

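View pics/wrist0.png

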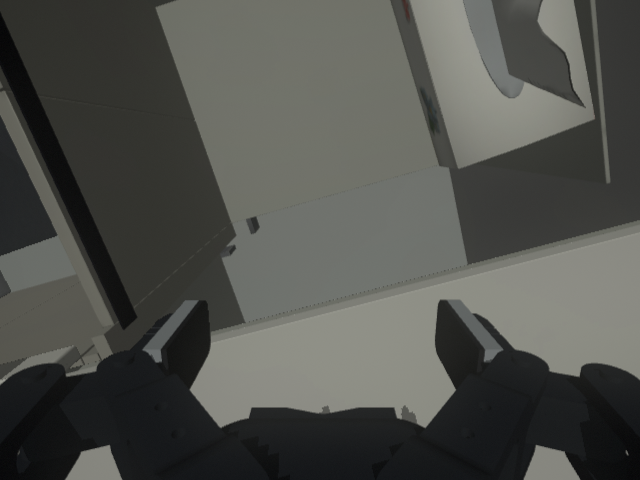

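```bash
python3 - <<'E'
import cv2
a=cv2.imread("pics/top0.png")[190:320,110:370]; cv2.imwrite("pics/c1.png",cv2.convertScaleAbs(cv2.resize(a,None,fx=3,fy=3,interpolation=cv2.INTER_CUBIC),alpha=1.5))
a=cv2.imread("pics/side0.png")[180:440,220:360]; cv2.imwrite("pics/c2.png",cv2.convertScaleAbs(cv2.resize(a,None,fx=2.3,fy=2.3,interpolation=cv2.INTER_CUBIC),alpha=1.5))
E
```

```text
(no output)
```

View pics/c1.png

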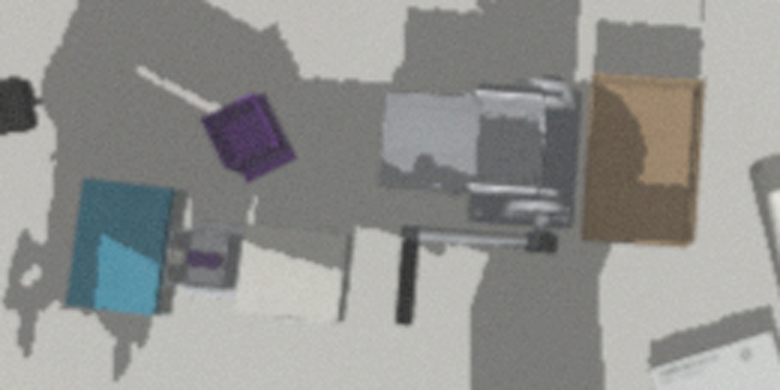

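View pics/c2.png

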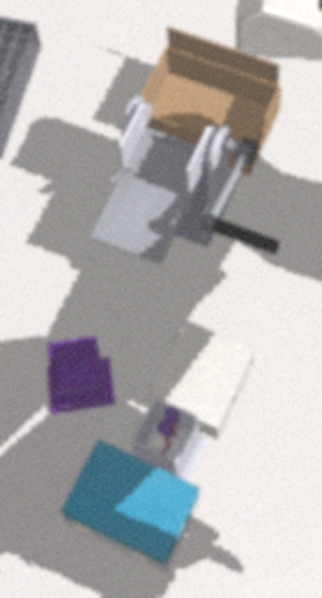

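```bash
cat > h.py <<'E'
import numpy as np, cv2
def cloud(d):
    Z=d["range_z"].astype(float); K=d["mtx"]; V=d["view"]
    v,u=np.mgrid[0:480,0:640]
    X=(u-K[0,2])/K[0,0]*Z; Y=-(v-K[1,2])/K[1,1]*Z
    P=np.stack([X,Y,-Z,np.ones_like(Z)],-1)
    W=P@np.linalg.inv(V).T
    W[Z==0]=np.nan
    return W[...,:3]
def proj(d,p):
    c=d["view"]@np.append(p,1); K=d["mtx"]
    return K[0,0]*c[0]/-c[2]+K[0,2], K[1,1]*-c[1]/-c[2]+K[1,2]
def load(n): return dict(np.load(f"pics/{n}.npz"))
E
python3 - <<'E'
from h import *
d=load("top0"); W=cloud(d)
def q(n,u,v,k=1): print(n,np.round(np.nanmedian(W[v-k:v+k+1,u-k:u+k+1].reshape(-1,3),0),4))
q("table",230,300);q("teal",150,270);q("slide",205,282);q("canister caps",178,276);q("ledge",250,235);q("carton in",325,235)
q("stand",285,240)
# height map of region
z=W[...,2]; 
for lo,hi,n in[(0.06,0.075,'teal'),(0.04,0.052,'slide'),(0.092,0.105,'ledge')]:
    m=((z>lo)&(z<hi)).astype(np.uint8); 
    nn,l,s,c=cv2.connectedComponentsWithStats(m)
    for i in range(1,nn):
        if s[i,4]>300:
            P=W[l==i][:,:2]; 
            r=cv2.minAreaRect(P.astype(np.float32)*1000); print(n,s[i,:5],r, np.nanmedian(W[l==i][:,2]))
E
```

```text
table [ 0.4212  0.2266 -0.0015]
teal [0.5092 0.4452 0.0668]
slide [0.4744 0.2918 0.0461]
canister caps [0.4914 0.3602 0.0856]
ledge [0.6052 0.1573 0.0977]
carton in [ 0.6136 -0.0566  0.0026]
stand [0.5906 0.0586 0.0974]
teal [ 71 118 168  50 381] ((939.7615966796875, 454.489990234375), (132.0709686279297, 501.24505615234375), 15.914623260498047) 0.06792187551131867
teal [ 132  249   36   46 1239] ((504.9577331542969, 444.47406005859375), (92.74938201904297, 122.05332946777344), 83.3880386352539) 0.066642900277045
teal [370 267  65  21 354] ((483.5426025390625, -276.1063537597656), (31.770137786865234, 186.93011474609375), 9.820191383361816) 0.06784882694768557
slide [ 122  138   49   40 1234] ((840.4325561523438, 468.3762512207031), (97.97811889648438, 126.83262634277344), 10.790464401245117) 0.04709398276106913
slide [188 264  39  33 926] ((480.0114440917969, 286.70660400390625), (101.8383560180664, 88.7116928100586), 83.72968292236328) 0.04561549791689279
ledge [ 237  220   55   35 1354] ((597.563232421875, 117.32588195800781), (151.40725708007812, 92.75688934326172), 85.16529846191406) 0.09771344118409775
ledge [365 246  58  28 541] ((533.2034912109375, -247.92507934570312), (53.210121154785156, 156.67703247070312), 10.639365196228027) 0.09853325543720448
```

```bash
cat >> h.py <<'E'
from scipy.spatial.transform import Rotation as Ro
def Rm(rpy): return Ro.from_euler('xyz',rpy,degrees=True).as_matrix()
def row(st,p,rpy,ret=False):
    """tool-frame shift & rotvec from state st to pose p,rpy"""
    R=Rm(st["tcp_rot"]); s=R.T@(np.array(p)-st["tool_pos"]); w=Ro.from_matrix(R.T@Rm(rpy)).as_rotvec()
    return np.round(s,4),np.round(w,4),np.degrees(np.linalg.norm(w)).round(1)
E
python3 - <<'E'
from h import *
from cell import r
st=r.get_state(); R=Rm(st["tcp_rot"]); V=load("wrist0")["view"]
c=-V[:3,:3].T@V[:3,3]; print("cam in tool",R.T@(c-st["tool_pos"])); print("cam axes in tool\n",R.T@V[:3,:3].T)
print(R)
E
```

```text
cam in tool [ 0.06520724  0.00093356 -0.14220223]
cam axes in tool
 [[ 6.45373331e-04  9.65277070e-01  2.61227415e-01]
 [ 9.99999787e-01 -6.49593257e-04 -7.01906339e-05]
 [ 1.01938158e-04  2.61227404e-01 -9.65277283e-01]]
[[-9.62203869e-01  2.72329386e-01 -6.48423044e-04]
 [ 2.72330105e-01  9.62202440e-01 -1.66674761e-03]
 [ 1.70009883e-04 -1.78033611e-03 -9.99998401e-01]]
```

```bash
python3 - <<'E'
from h import *
from cell import r
st=r.get_state(); print(row(st,[0.49,0.36,0.25],[180,0,83.5]))
E
```

```text
(array([-0.3735, -0.0698, -0.0196]), array([-1.6000e-03,  1.1000e-03,  1.4084e+00]), np.float64(80.7))
```

Emit:
move_arm(motion=[[-0.037, -0.007, -0.01, 0, 0, 0.14, 0], [-0.075, -0.014, -0.02, 0, 0, 0.28, 0], [-0.112, -0.021, -0.02, 0, 0, 0.42, 0], [-0.149, -0.028, -0.02, 0, 0, 0.56, 0], [-0.187, -0.035, -0.02, 0, 0, 0.7, 0], [-0.224, -0.042, -0.02, 0, 0, 0.845, 0], [-0.261, -0.049, -0.02, 0, 0, 0.985, 0], [-0.299, -0.056, -0.02, 0, 0, 1.125, 0], [-0.336, -0.063, -0.02, 0, 0, 1.267, 0], [-0.3735, -0.07, -0.02, 0, 0, 1.408, 0], [-0.3735, -0.07, -0.02, 0, 0, 1.408, 0]])

```text
time_s: 1.25
tool_pos: [0.4935, 0.3569, 0.2488]
tcp_rot: [-180.0, 0.2, 83.1]
ft_force: [-0.1, 0.2, 0.4]
gripper_width: 0.0853
```

```bash
cat > snap.py <<'E'
import sys
from h import *
from cell import r
n,o=sys.argv[1:3]
d=r.get_image(n); np.savez(f"pics/{o}.npz",**d); cv2.imwrite(f"pics/{o}.png",cv2.convertScaleAbs(d["image"][:,:,::-1],alpha=1.5))
s=r.get_state(); print(s["time_s"],s["tool_pos"],s["tcp_rot"],s["ft_force"],s["gripper_width"])
E
python3 snap.py wrist w1
```

```text
1.3 [0.49147048 0.35831784 0.24905003] [-1.79871102e+02  1.76257725e-01  8.33557064e+01] [-0.87121527  0.46677783 -0.56791619] 0.08567901412242741
```

View pics/w1.png

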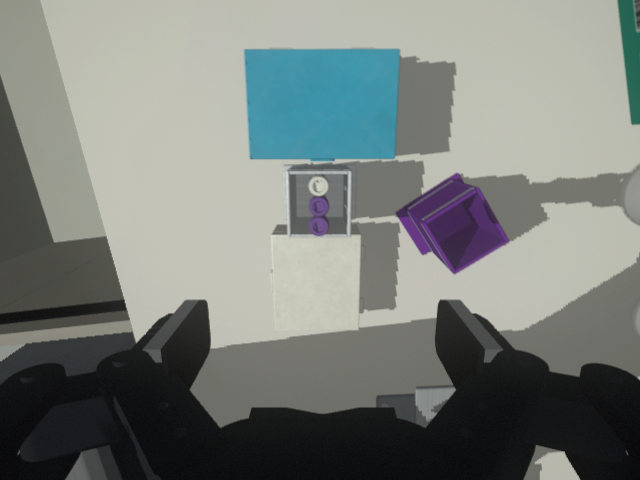

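```bash
python3 - <<'E'
from h import *
a=cv2.imread("pics/w1.png")[140:260,260:400]; cv2.imwrite("pics/c3.png",cv2.resize(a,None,fx=5,fy=5,interpolation=cv2.INTER_CUBIC))
d=load("w1");W=cloud(d)
z=W[...,2]
m=((z>0.075)&(z<0.083)); m[:,:270]=0;m[:,380:]=0;m[:155]=0;m[250:]=0
P=W[m]; print(len(P),np.median(P[:,2]),cv2.minAreaRect(P[:,:2].astype(np.float32)*1000))
for lo,hi in[(0.06,0.073),(0.04,0.052)]:
    m=((z>lo)&(z<hi)); m[340:]=0
    nn,l,s,c=cv2.connectedComponentsWithStats(m.astype(np.uint8))
    for i in range(1,nn):
        if s[i,4]>500:
            P=W[l==i]; print(s[i],np.median(P[:,2]),cv2.minAreaRect(P[:,:2].astype(np.float32)*1000))
E
```

```text
977 0.0794182645212908 ((493.9436340332031, 372.2335205078125), (55.54212188720703, 53.996280670166016), 83.13111877441406)
[  245    49   156   110 16496] 0.06677101389200868 ((505.9402160644531, 449.86053466796875), (83.57646179199219, 122.4090805053711), 83.13128662109375)
[451 193  52  75 545] 0.06671456805355425 ((632.5625, 327.18902587890625), (67.37583923339844, 34.233009338378906), 72.55387878417969)
[ 272  233   90   97 8166] 0.04572286048540569 ((479.7712707519531, 289.4215393066406), (99.74382781982422, 87.09671783447266), 83.28614807128906)
```

View pics/c3.png

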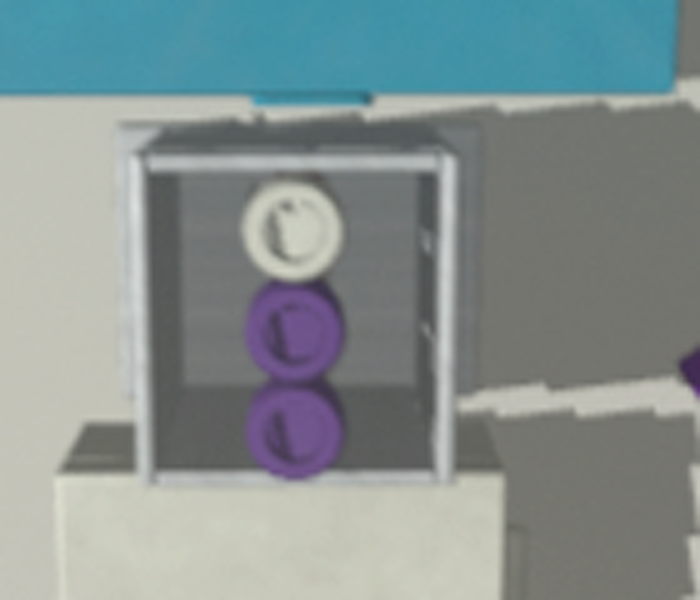

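```bash
python3 - <<'E'
from h import *
from cell import r
st=r.get_state(); print(row(st,[0.494,0.3722,0.035],[180,0,83.1]))
E
```

```text
(array([0.0147, 0.0014, 0.214 ]), array([-0.0022,  0.0031,  0.0045]), np.float64(0.3))
```

Emit:
move_arm(motion=[[0.008, 0.001, 0.02, -0.002, 0.003, 0.004, 0], [0.0147, 0.0014, 0.05, -0.002, 0.003, 0.004, 0], [0.0147, 0.0014, 0.085, -0.002, 0.003, 0.004, 0], [0.0147, 0.0014, 0.11, -0.002, 0.003, 0.004, 0], [0.0147, 0.0014, 0.11, -0.002, 0.003, 0.004, 0]])

```text
time_s: 1.8
tool_pos: [0.4903, 0.3717, 0.1335]
tcp_rot: [-179.5, 0.4, 83.3]
ft_force: [-0.4, -0.3, -0.7]
gripper_width: 0.0854
```

```bash
python3 snap.py wrist w2;python3 - <<'E'
from h import *
from cell import r
st=r.get_state(); print(row(st,[0.494,0.3722,0.035],[180,0,83.1]))
E
```

```text
1.85 [0.49189939 0.37245259 0.13668005] [-179.71916928    0.18321694   83.25604202] [ 0.73006171 -0.35348988  0.44776732] 0.08530714585124385
(array([0.0003, 0.0026, 0.1017]), array([-0.0049,  0.0032,  0.0027]), np.float64(0.4))
```

View pics/w2.png

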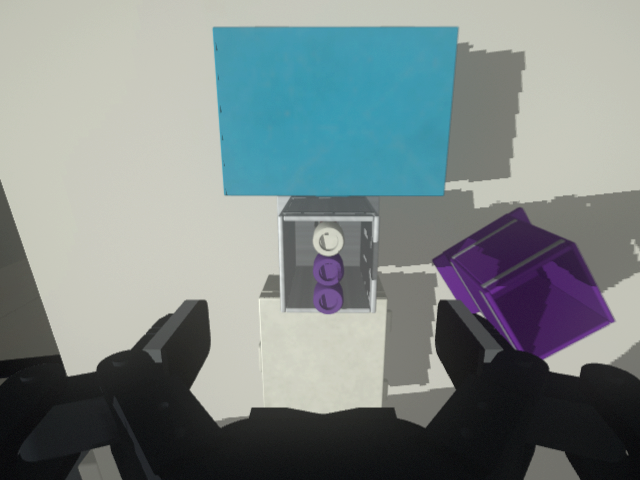

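```bash
python3 - <<'E'
from h import *
d=load("w2");W=cloud(d)
img=d["image"].astype(int); m=(img[...,2]>img[...,1]*1.6)&(img[...,0]>img[...,1]*1.3); m[:,:420]=0
P=W[m]; P=P[~np.isnan(P[:,0])]
for lo,hi in[(0,.015),(.015,.07),(.07,.1)]:
    Q=P[(P[:,2]>lo)&(P[:,2]<hi)]; print(lo,len(Q),Q.min(0),Q[np.argmin(Q[:,0])])
    S=Q[(Q[:,1]>.34)]; print(S.min(0))
E
```

```text
0 2198 [5.70425953e-01 2.57990049e-01 1.34805700e-04] [0.57042595 0.34158549 0.0045115 ]
[0.57042595 0.3400351  0.0012411 ]
0.015 8603 [0.57811395 0.29901512 0.01500107] [0.57811395 0.34592577 0.03948595]
[0.57811395 0.34001105 0.01500878]
0.07 3508 [0.57808466 0.30083359 0.0700047 ] [0.57808466 0.34628922 0.07896009]
[0.57808466 0.34001948 0.07001156]
```

Emit:
move_arm(motion=[[0.0003, 0.0026, 0.03, -0.005, 0.003, 0.003, 0], [0.0003, 0.0026, 0.06, -0.005, 0.003, 0.003, 0], [0.0003, 0.0026, 0.09, -0.005, 0.003, 0.003, 0], [0.0003, 0.0026, 0.1017, -0.005, 0.003, 0.003, 0], [0.0003, 0.0026, 0.1017, -0.005, 0.003, 0.003, 0], [0.0003, 0.0026, 0.1017, -0.005, 0.003, 0.003, 0.3], [0.0003, 0.0026, 0.1017, -0.005, 0.003, 0.003, 0.6], [0.0003, 0.0026, 0.1017, -0.005, 0.003, 0.003, 0.6], [0.0003, 0.0026, 0.1017, -0.005, 0.003, 0.003, 0.6], [0.0003, 0.0026, 0.1017, -0.005, 0.003, 0.003, 0.6]], grip_force=35)

```text
time_s: 2.85
tool_pos: [0.4954, 0.3733, 0.038]
tcp_rot: [179.8, -0.2, 83.1]
ft_force: [0.4, 0.5, 6.7]
gripper_width: 0.0537
```

```bash
python3 snap.py wrist w3
```

```text
2.9 [0.49536925 0.37330147 0.03794394] [179.79378744  -0.18659167  83.08820963] [-0.89949516  1.09427553  5.58145131] 0.053223645056291846
```

View pics/w3.png

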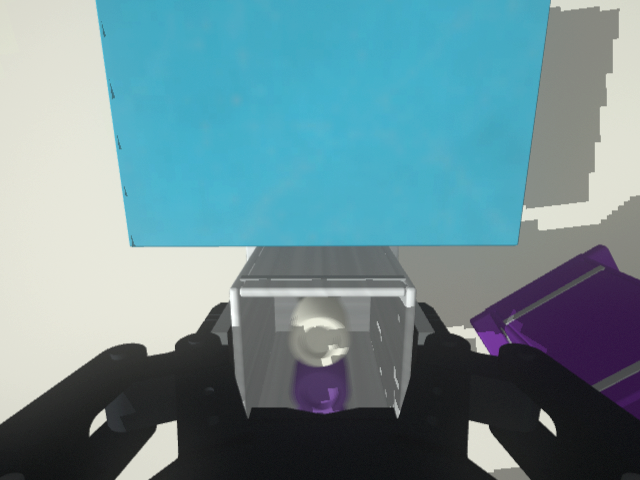

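```bash
python3 - <<'E'
from h import *
for n in ["top0","side0"]:
    W=cloud(load(n)); P=W.reshape(-1,3); P=P[(P[:,0]>.4)&(P[:,0]<.72)&(P[:,1]>-.12)&(P[:,1]<.24)]
    for lo,hi,k in[(.094,.101,'plate'),(.15,.162,'uprights'),(.055,.066,'carton'),(.1,.11,'cartonwall'),(.162,.175,'bar')]:
        Q=P[(P[:,2]>lo)&(P[:,2]<hi)]
        print(n,k,len(Q),cv2.minAreaRect(Q[:,:2].astype(np.float32)*1000))
    # plate fit by edges
    Q=P[(P[:,2]>.094)&(P[:,2]<.101)&(P[:,1]>.11)]
    print('plate y>.11',len(Q),cv2.minAreaRect(Q[:,:2].astype(np.float32)*1000), np.median(Q[:,2]))
E
python3 - <<'E'
import cv2
a=cv2.imread("pics/top0.png")[210:285,230:355]; cv2.imwrite("pics/c4.png",cv2.convertScaleAbs(cv2.resize(a,None,fx=6,fy=6,interpolation=cv2.INTER_CUBIC),alpha=1.7))
E
```

```text
top0 plate 1022 ((593.8098754882812, 44.73066711425781), (297.1808166503906, 135.71633911132812), 86.44609832763672)
top0 uprights 170 ((538.4578857421875, 89.20500183105469), (110.4189682006836, 253.8069305419922), 60.250247955322266)
top0 carton 175 ((588.984130859375, -18.839569091796875), (167.83482360839844, 160.25279235839844), 85.94955444335938)
top0 cartonwall 462 ((592.8028564453125, 43.539398193359375), (297.51617431640625, 148.70179748535156), 85.97490692138672)
top0 bar 268 ((534.7972412109375, 106.12255859375), (89.06580352783203, 239.3643798828125), 61.892024993896484)
plate y>.11 657 ((600.873779296875, 150.8488311767578), (84.36669158935547, 89.96125793457031), 86.10955810546875) 0.09756534167966224
side0 plate 1194 ((593.0570678710938, 45.2298583984375), (302.9263916015625, 151.07147216796875), 86.60283660888672)
side0 uprights 204 ((539.4362182617188, 92.3135986328125), (107.83964538574219, 257.4246520996094), 63.8790168762207)
side0 carton 263 ((590.5242919921875, -16.235694885253906), (179.12147521972656, 161.464599609375), 85.32884979248047)
side0 cartonwall 615 ((593.075439453125, 45.206016540527344), (302.93524169921875, 151.74757385253906), 86.51319122314453)
side0 bar 294 ((535.3336791992188, 107.13986206054688), (92.36188507080078, 239.30038452148438), 62.330501556396484)
plate y>.11 747 ((599.6180419921875, 153.6084442138672), (88.4061050415039, 95.81929016113281), 88.84236907958984) 0.09778795514459726
```

View pics/c4.png

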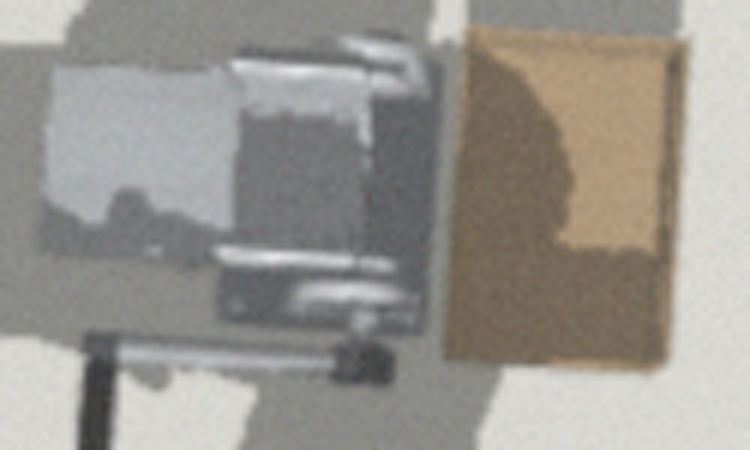

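Emit:
move_arm(motion=[[0, 0, -0.01, 0, 0, 0, 0.6], [0, 0, -0.03, 0, 0, 0, 0.6], [0, 0, -0.06, 0, 0, 0, 0.6], [0, 0, -0.09, 0, 0, 0, 0.6], [0, 0, -0.12, 0, 0, 0, 0.6], [0, 0, -0.15, 0, 0, 0, 0.6], [0, 0, -0.18, 0, 0, 0, 0.6], [0, 0, -0.21, 0, 0, 0, 0.6], [0, 0, -0.225, 0, 0, 0, 0.6], [0, 0, -0.23, 0, 0, 0, 0.6], [0, 0, -0.23, 0, 0, 0, 0.6]])

```text
time_s: 4.0
tool_pos: [0.4945, 0.3726, 0.2679]
tcp_rot: [179.8, -0.2, 83.1]
ft_force: [-0.3, 0.1, -2.2]
gripper_width: 0.0534
```

```bash
python3 snap.py wrist w4;python3 - <<'E'
from h import *
from cell import r
st=r.get_state(); print(row(st,[0.601,0.153,0.265],[180,0,86.2]))
E
```

```text
4.05 [0.49410366 0.37241285 0.26645041] [ 1.79898413e+02 -1.02893367e-01  8.30838418e+01] [ 0.0631555   0.4958133  -1.89215521] 0.053760187095113175
(array([-0.2049,  0.1325,  0.0013]), array([ 0.0018, -0.0017, -0.0544]), np.float64(3.1))
```

View pics/w4.png

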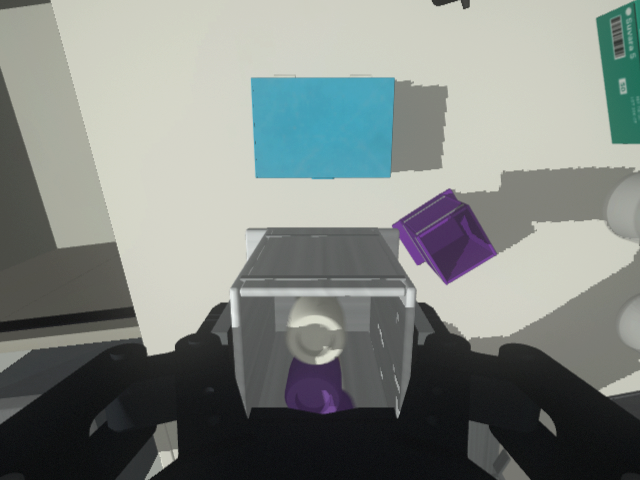

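Emit:
move_arm(motion=[[-0.01, 0.0065, 0, 0, 0, -0.003, 0.6], [-0.03, 0.02, 0, 0, 0, -0.01, 0.6], [-0.055, 0.036, 0, 0, 0, -0.015, 0.6], [-0.08, 0.052, 0, 0, 0, -0.022, 0.6], [-0.105, 0.068, 0, 0, 0, -0.028, 0.6], [-0.13, 0.084, 0, 0, 0, -0.035, 0.6], [-0.155, 0.1, 0, 0, 0, -0.041, 0.6], [-0.18, 0.116, 0, 0, 0, -0.048, 0.6], [-0.197, 0.127, 0, 0, 0, -0.054, 0.6], [-0.205, 0.1325, 0.001, 0.002, -0.002, -0.054, 0.6], [-0.205, 0.1325, 0.001, 0.002, -0.002, -0.054, 0.6], [-0.205, 0.1325, 0.001, 0.002, -0.002, -0.054, 0.6]])

```text
time_s: 5.25
tool_pos: [0.6005, 0.1533, 0.2644]
tcp_rot: [-179.9, 0.0, 86.2]
ft_force: [-0.4, 0.8, -1.8]
gripper_width: 0.0533
```

```bash
python3 snap.py side s1; python3 snap.py top t1; python3 - <<'E'
from h import *
from cell import r
st=r.get_state(); print(row(st,[0.601,0.153,0.139],[180,0,86.2]))
a=cv2.imread("pics/s1.png")[150:330,200:380]; cv2.imwrite("pics/c5.png",cv2.resize(a,None,fx=3.3,fy=3.3,interpolation=cv2.INTER_CUBIC))
E
```

```text
5.3 [0.60045763 0.15376777 0.26479601] [-1.79919069e+02 -5.79915259e-03  8.62354307e+01] [ 0.25558573 -0.45481492 -0.96083762] 0.05363397820430219
5.35 [0.6004402  0.1539613  0.26507934] [-1.79947345e+02 -2.50650035e-03  8.62595911e+01] [-0.3073272   0.13660389 -1.62417437] 0.05349037075074159
(array([-0.0009,  0.0007,  0.1261]), array([-0.0009, -0.    ,  0.001 ]), np.float64(0.1))
```

View pics/c5.png

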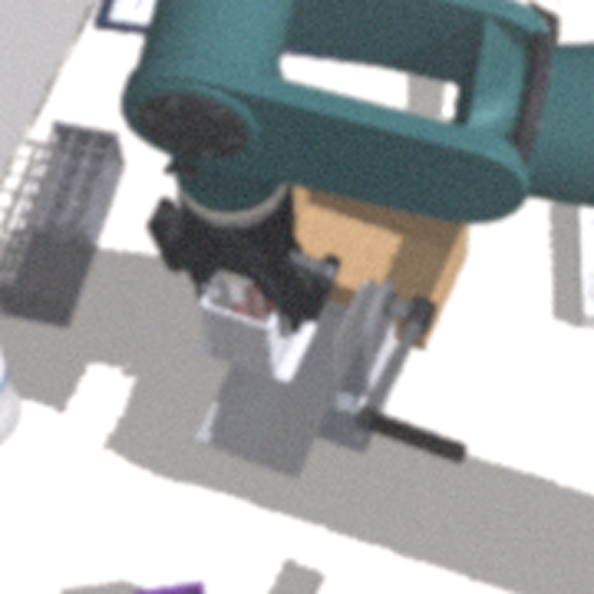

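Emit:
move_arm(motion=[[0, 0, 0.015, 0, 0, 0, 0.6], [-0.001, 0.0007, 0.04, 0, 0, 0, 0.6], [-0.001, 0.0007, 0.065, 0, 0, 0, 0.6], [-0.001, 0.0007, 0.09, 0, 0, 0, 0.6], [-0.001, 0.0007, 0.108, 0, 0, 0, 0.6], [-0.001, 0.0007, 0.118, 0, 0, 0, 0.6], [-0.001, 0.0007, 0.122, 0, 0, 0, 0.6], [-0.001, 0.0007, 0.124, 0, 0, 0, 0.6], [-0.001, 0.0007, 0.125, 0, 0, 0, 0.6], [-0.001, 0.0007, 0.125, 0, 0, 0, 0.6]])

```text
time_s: 6.35
tool_pos: [0.6015, 0.1531, 0.1412]
tcp_rot: [179.9, -0.0, 86.3]
ft_force: [0.5, 0.2, -2.5]
gripper_width: 0.0538
```

```bash
python3 snap.py wrist w5
```

```text
6.4 [0.60156468 0.15303966 0.14127215] [ 1.79931210e+02 -2.88410234e-02  8.62629737e+01] [-1.33464554  0.25783525 -1.1275924 ] 0.05326384602778054
```

View pics/w5.png

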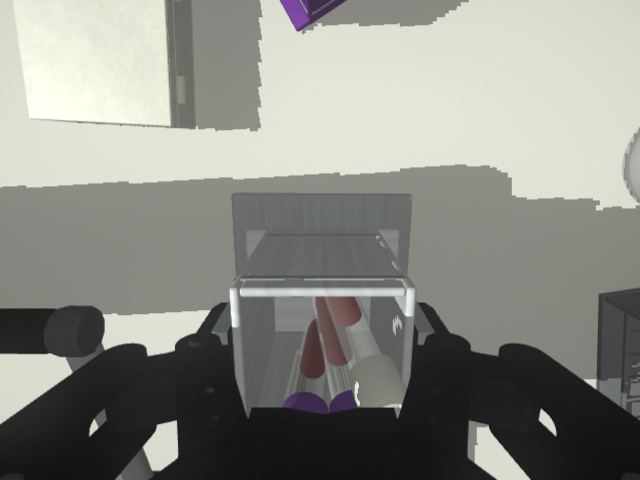

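Emit:
move_arm(motion=[[0, 0, 0.001, 0, 0, 0, 0.6], [0, 0, 0.002, 0, 0, 0, 0.6], [0, 0, 0.003, 0, 0, 0, 0.6], [0, 0, 0.004, 0, 0, 0, 0.6], [0, 0, 0.004, 0, 0, 0, 0.6]])

```text
time_s: 6.9
tool_pos: [0.6014, 0.153, 0.1369]
tcp_rot: [180.0, -0.0, 86.3]
ft_force: [-0.5, 0.5, -1.6]
gripper_width: 0.0538
```

Emit:
move_arm(motion=[[0, 0, 0.001, 0, 0, 0, 0.6], [0, 0, 0.002, 0, 0, 0, 0.6], [0, 0, 0.002, 0, 0, 0, 0.6]])

```text
time_s: 7.2
tool_pos: [0.6015, 0.153, 0.136]
tcp_rot: [179.9, -0.0, 86.3]
ft_force: [-2.6, -1.2, 3.9]
gripper_width: 0.0535
```

Emit:
move_arm(motion=[[0, 0, 0, 0, 0, 0, 0.3], [0, 0, 0, 0, 0, 0, 0.0], [0, 0, 0, 0, 0, 0, 0.0], [0, 0, 0, 0, 0, 0, 0.0], [0, 0, -0.02, 0, 0, 0, 0.0], [0, 0, -0.05, 0, 0, 0, 0.0], [0, 0, -0.09, 0, 0, 0, 0.0], [0, 0, -0.13, 0, 0, 0, 0.0], [0, 0, -0.15, 0, 0, 0, 0.0], [0, 0, -0.15, 0, 0, 0, 0.0]])

```text
time_s: 8.2
tool_pos: [0.6028, 0.1532, 0.291]
tcp_rot: [179.4, -0.1, 86.3]
ft_force: [-0.5, -0.1, 0.2]
gripper_width: 0.0854
```

```bash
python3 snap.py wrist w6;python3 - <<'E'
from h import *
from cell import r
st=r.get_state(); print(row(st,[0.595,0.150,0.30],[180,0,-3.8]))
E
```

```text
8.25 [0.60194335 0.15304089 0.28770105] [ 1.79698323e+02 -7.81951717e-02  8.62622834e+01] [ 0.37555724 -0.08689464 -0.1738291 ] 0.08533555784806302
(array([-0.0035, -0.0067, -0.0123]), array([ 0.0031, -0.0052,  1.5719]), np.float64(90.1))
```

View pics/w6.png

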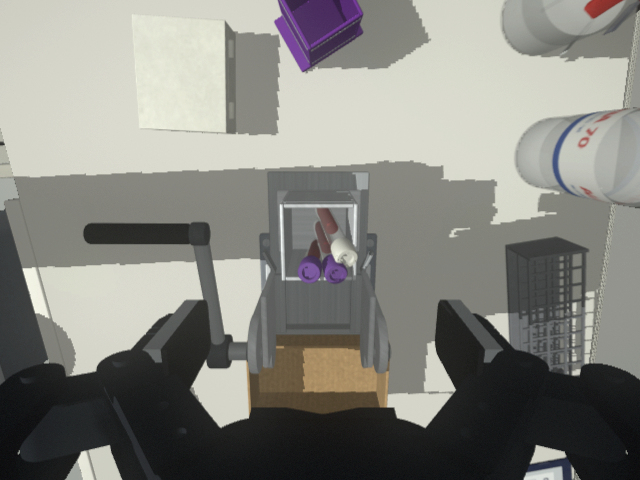

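```bash
python3 - <<'E'
from h import *
d=load("w6");W=cloud(d)
z=W[...,2]
def comp(lo,hi,u0,u1,v0,v1):
    m=np.zeros(z.shape,bool); m[v0:v1,u0:u1]=1; m&=(z>lo)&(z<hi); P=W[m]; return P
P=comp(.094,.101,262,372,168,335); print('plate',len(P),cv2.minAreaRect(P[:,:2].astype(np.float32)*1000))
P=comp(.172,.181,270,370,190,290); print('rim',len(P),cv2.minAreaRect(P[:,:2].astype(np.float32)*1000))
P=comp(.094,.101,262,372,168,200); print('plate end',len(P),P[:,:2].max(0)); 
P=comp(.155,.175,80,212,215,250); print('bar',len(P),cv2.minAreaRect(P[:,:2].astype(np.float32)*1000),np.percentile(P[:,2],95))
for (u,v) in [(310,265),(310,278),(335,265),(335,278),(345,250),(345,262),(322,290)]: print(u,v,W[v,u])
a=cv2.imread("pics/w6.png")[160:380,190:400]; cv2.imwrite("pics/c6.png",cv2.resize(a,None,fx=3.6,fy=2.7*1.0,interpolation=cv2.INTER_CUBIC) if 0 else cv2.resize(a,None,fx=2.7,fy=2.7,interpolation=cv2.INTER_CUBIC))
E
```

```text
plate 6038 ((599.780029296875, 121.41238403320312), (147.12939453125, 95.65452575683594), 86.22958374023438)
rim 1659 ((602.484130859375, 151.88006591796875), (55.94143295288086, 54.04324722290039), 86.28070068359375)
plate end 2086 [0.64945356 0.19756304]
bar 2735 ((477.0585632324219, 163.50228881835938), (21.786983489990234, 88.7000961303711), 81.73883819580078) 0.16924122209871617
310 265 [0.59546878 0.13852846 0.18763365]
310 278 [0.59472317 0.12867521 0.1864516 ]
335 265 [0.61257437 0.13698017 0.18649084]
335 278 [0.61215953 0.1255785  0.18132867]
345 250 [0.62002516 0.14695569 0.18551435]
345 262 [0.61997861 0.13603344 0.17840603]
322 290 [0.60101255 0.08326018 0.09783102]
```

View pics/c6.png

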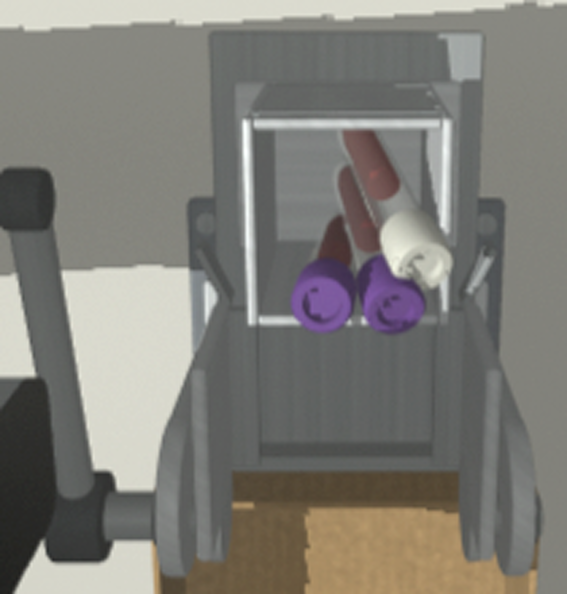

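```bash
python3 - <<'E'
from h import *
from cell import r
st=r.get_state(); print(row(st,[0.6055,0.210,0.128],[180,0,86.2]))
E
```

```text
(array([ 0.0569, -0.001 ,  0.1598]), array([ 0.0053, -0.0014,  0.0011]), np.float64(0.3))
```

Emit:
move_arm(motion=[[0.01, 0, 0, 0.005, -0.001, 0.001, 0.5], [0.03, 0, 0, 0.005, -0.001, 0.001, 1], [0.05, -0.001, 0, 0.005, -0.001, 0.001, 1], [0.057, -0.001, 0, 0.005, -0.001, 0.001, 1], [0.057, -0.001, 0.02, 0.005, -0.001, 0.001, 1], [0.057, -0.001, 0.05, 0.005, -0.001, 0.001, 1], [0.057, -0.001, 0.085, 0.005, -0.001, 0.001, 1], [0.057, -0.001, 0.12, 0.005, -0.001, 0.001, 1], [0.057, -0.001, 0.145, 0.005, -0.001, 0.001, 1], [0.057, -0.001, 0.158, 0.005, -0.001, 0.001, 1], [0.057, -0.001, 0.16, 0.005, -0.001, 0.001, 1], [0.057, -0.001, 0.16, 0.005, -0.001, 0.001, 1]])

```text
time_s: 9.45
tool_pos: [0.6057, 0.2102, 0.128]
tcp_rot: [180.0, -0.0, 86.2]
ft_force: [0.2, -0.1, 0.3]
gripper_width: 0.0001
```

```bash
python3 snap.py wrist w7;python3 snap.py side s7; python3 - <<'E'
from h import *
a=cv2.imread("pics/s7.png")[200:320,220:350]; cv2.imwrite("pics/c7.png",cv2.resize(a,None,fx=4.5,fy=4.5,interpolation=cv2.INTER_CUBIC))
from cell import r
print(r.get_state()["tool_pos"])
E
```

```text
9.5 [0.60636039 0.21032701 0.12929208] [ 1.79848001e+02 -6.16059380e-02  8.62019664e+01] [-0.3966875  -0.06221248  0.56208543] -0.00020030666911667356
9.55 [0.60664949 0.21041318 0.12994766] [ 1.79784671e+02 -8.38055912e-02  8.62009718e+01] [-0.09181661 -0.20547067 -0.10364067] -2.8729151945207968e-05
[0.60664949 0.21041318 0.12994766]
```

View pics/w7.png

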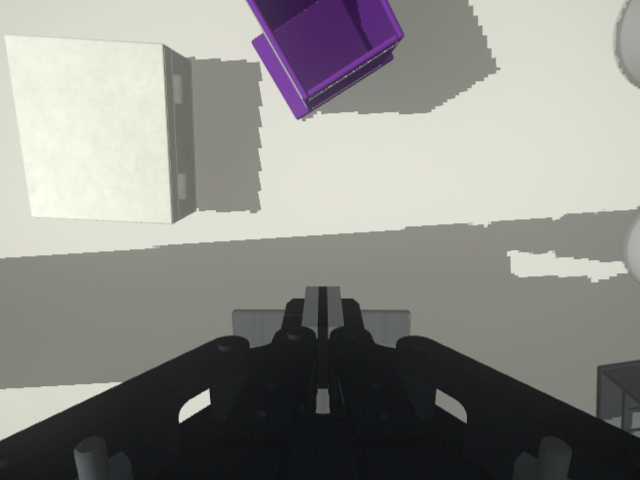

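View pics/c7.png

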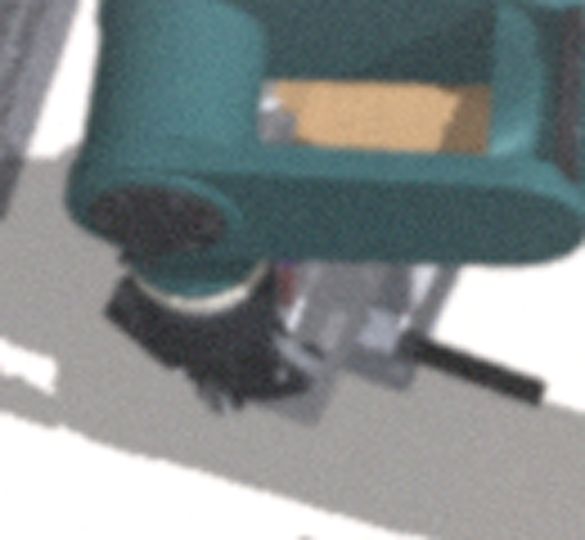

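Emit:
move_arm(motion=[[-0.004, 0, 0.001, 0.003, 0, 0, 1], [-0.009, 0, 0.001, 0.003, 0, 0, 1], [-0.014, 0, 0.001, 0.003, 0, 0, 1], [-0.019, 0, 0.001, 0.003, 0, 0, 1], [-0.024, 0, 0.001, 0.003, 0, 0, 1], [-0.029, 0, 0.001, 0.003, 0, 0, 1], [-0.034, 0, 0.001, 0.003, 0, 0, 1], [-0.039, 0, 0.001, 0.003, 0, 0, 1], [-0.044, 0, 0.001, 0.003, 0, 0, 1], [-0.049, 0, 0.001, 0.003, 0, 0, 1], [-0.054, 0, 0.001, 0.003, 0, 0, 1], [-0.059, 0, 0.001, 0.003, 0, 0, 1]])

```text
time_s: 10.75
tool_pos: [0.6028, 0.1513, 0.129]
tcp_rot: [179.9, -0.1, 86.2]
ft_force: [0.9, 1.8, 1.4]
gripper_width: 0.0001
```

```bash
python3 snap.py wrist w8; python3 snap.py top t8; python3 - <<'E'
from h import *
a=cv2.imread("pics/t8.png")[200:300,220:350]; cv2.imwrite("pics/c8.png",cv2.resize(a,None,fx=5,fy=5,interpolation=cv2.INTER_CUBIC))
E
```

```text
10.8 [0.60271153 0.1502737  0.12888679] [ 1.79956659e+02 -3.21925945e-02  8.61652250e+01] [0.80869755 1.7956263  0.48970107] 8.148554289186083e-05
10.85 [0.60269953 0.15057004 0.12877488] [ 1.79965394e+02 -3.77623889e-02  8.61552218e+01] [1.20083775 0.53215298 0.84072144] 0.00017692659236910027
```

View pics/w8.png

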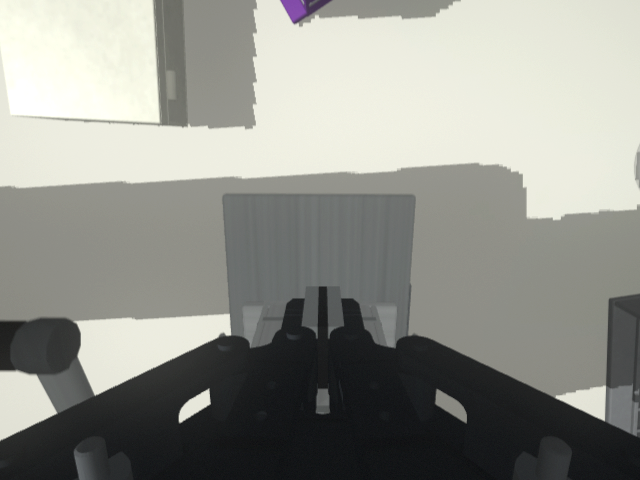

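View pics/c8.png

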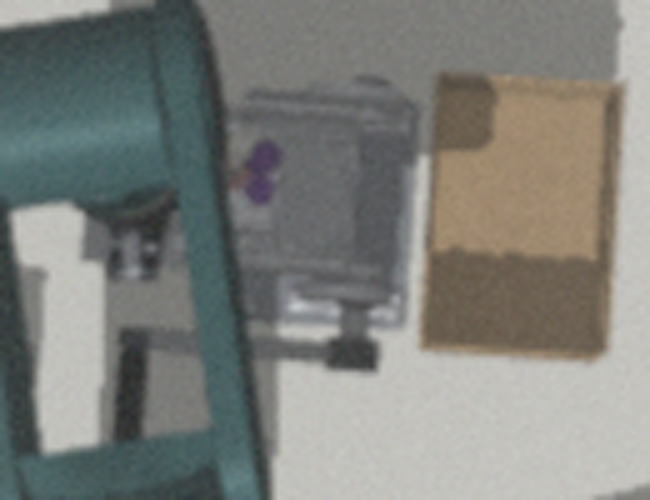

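Emit:
move_arm(motion=[[-0.005, 0, 0, 0, 0, 0, 1], [-0.01, 0, 0, 0, 0, 0, 1], [-0.015, 0, 0, 0, 0, 0, 1], [-0.02, 0, 0, 0, 0, 0, 1], [-0.024, 0, 0, 0, 0, 0, 1], [-0.028, 0, 0, 0, 0, 0, 1], [-0.03, 0, 0, 0, 0, 0, 1], [-0.031, 0, 0, 0, 0, 0, 1]])

```text
time_s: 11.65
tool_pos: [0.6008, 0.1239, 0.129]
tcp_rot: [179.9, -0.5, 86.3]
ft_force: [1.3, 13.2, 0.3]
gripper_width: -0.0001
```

```bash
python3 snap.py wrist w9; python3 snap.py top t9; python3 - <<'E'
from h import *
a=cv2.imread("pics/t9.png")[200:300,220:350]; cv2.imwrite("pics/c9.png",cv2.resize(a,None,fx=5,fy=5,interpolation=cv2.INTER_CUBIC))
E
```

```text
11.7 [0.60082862 0.1239392  0.12905168] [179.91669091  -0.54446453  86.27816173] [ 1.09510642 11.21892446  1.0227267 ] -0.00010085937811062864
11.75 [0.60081558 0.12391818 0.12902193] [179.91700494  -0.52442899  86.28352313] [ 0.73076008 11.35881098 -0.56065543] 0.0002569568673104249
```

View pics/c9.png

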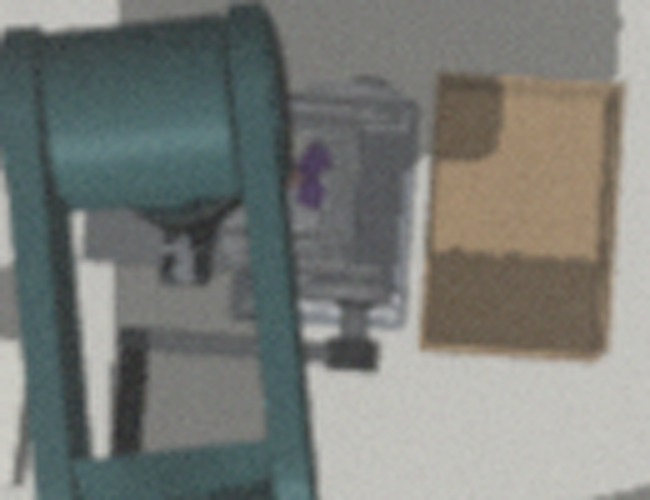

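View pics/w9.png

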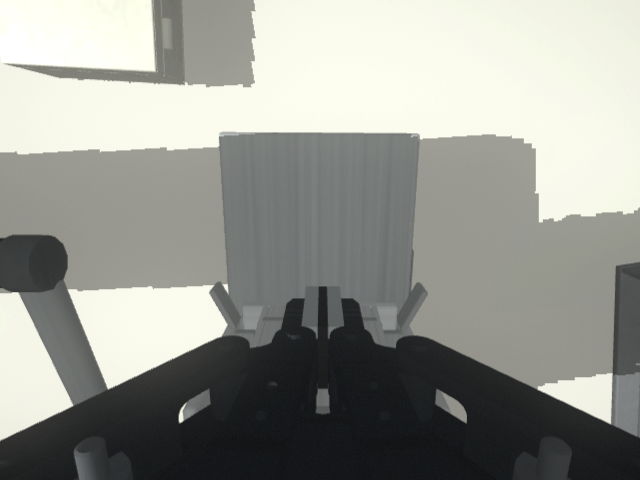

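```bash
python3 - <<'E'
from h import *
for n in ["w8","w9"]:
    d=load(n);W=cloud(d)
    for u in (250,388):
        print(n,u,[(v,*np.round(W[v,u]*1000,1)) for v in range(120,345,1) if (130<=v<138 and n=='w9') or (190<=v<200 and n=='w8') or 300<v<335 and v%2==0])
a=cv2.imread("pics/w9.png")[270:360,200:440]; cv2.imwrite("pics/c10.png",cv2.resize(a,None,fx=3.3,fy=3.3,interpolation=cv2.INTER_CUBIC))
E
```

```text
w8 250 [(190, np.float64(554.3), np.float64(187.3), np.float64(-0.1)), (191, np.float64(554.1), np.float64(186.5), np.float64(-0.9)), (192, np.float64(554.0), np.float64(185.8), np.float64(-0.8)), (193, np.float64(573.1), np.float64(196.6), np.float64(95.9)), (194, np.float64(573.0), np.float64(196.2), np.float64(95.8)), (195, np.float64(573.1), np.float64(195.8), np.float64(96.6)), (196, np.float64(573.4), np.float64(195.5), np.float64(98.1)), (197, np.float64(573.2), np.float64(195.0), np.float64(97.4)), (198, np.float64(573.4), np.float64(194.7), np.float64(98.7)), (199, np.float64(572.8), np.float64(193.8), np.float64(95.8)), (302, np.float64(568.5), np.float64(145.3), np.float64(103.1)), (304, np.float64(568.9), np.float64(145.2), np.float64(105.4)), (306, np.float64(569.1), np.float64(144.8), np.float64(106.8)), (308, np.float64(569.1), np.float64(144.0), np.float64(107.2)), (310, np.float64(569.2), np.float64(143.4), np.float64(108.1)), (312, np.float64(568.6), np.float64(141.5), np.float64(106.3)), (314, np.float64(568.6), np.float64(140.6), np.float64(106.6)), (316, np.float
[... 4842 characters left out ...]
), (314, np.float64(632.0), np.float64(109.8), np.float64(107.9)), (316, np.float64(632.1), np.float64(108.4), np.float64(107.3)), (318, np.float64(632.1), np.float64(107.3), np.float64(107.0)), (320, np.float64(632.0), np.float64(106.6), np.float64(107.8)), (322, np.float64(nan), np.float64(nan), np.float64(nan)), (324, np.float64(632.2), np.float64(103.6), np.float64(105.9)), (326, np.float64(632.1), np.float64(102.9), np.float64(106.6)), (328, np.float64(632.1), np.float64(101.7), np.float64(106.4)), (330, np.float64(631.7), np.float64(101.9), np.float64(108.6)), (332, np.float64(631.5), np.float64(101.5), np.float64(110.0)), (334, np.float64(631.4), np.float64(100.9), np.float64(110.7))]
```

View pics/c10.png

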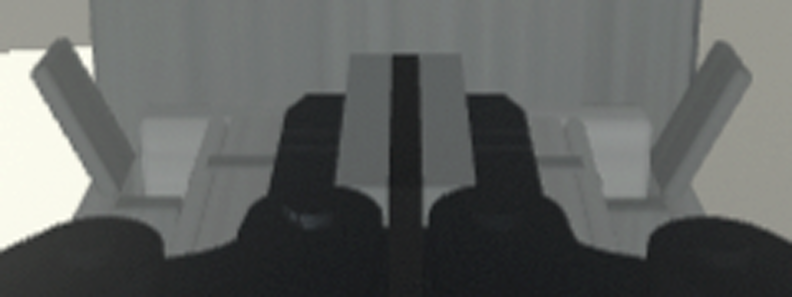

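Emit:
move_arm(motion=[[0.01, 0, 0, 0, 0, 0, 1], [0.025, 0, 0, 0, 0, 0, 1], [0.03, 0, 0, 0, -0.13, 0, 1], [0.03, 0, 0, 0, -0.27, 0, 1], [0.03, 0, 0.005, 0, -0.4, 0, 1], [0.03, 0, 0.013, 0, -0.4, 0, 1], [0.03, 0, 0.02, 0, -0.4, 0, 1], [0.03, 0, 0.022, 0, -0.4, 0, 1], [0.03, 0, 0.022, 0, -0.4, 0, 1]])

```text
time_s: 12.65
tool_pos: [0.6027, 0.1526, 0.1072]
tcp_rot: [179.9, 22.4, 86.1]
ft_force: [-0.1, 0.4, 0.6]
gripper_width: 0.0
```

```bash
python3 snap.py wrist w10; python3 - <<'E'
from h import *
d=load("w10");W=cloud(d)
a=cv2.imread("pics/w10.png"); 
print([ (u,v,*np.round(W[v,u]*1000,1)) for u in (250,388) for v in range(200,340,6)])
from cell import r
st=r.get_state(); R=Rm(st["tcp_rot"]); print(R)
E
```

```text
12.7 [0.60302696 0.15264252 0.10782704] [179.87083265  22.35696684  86.10909039] [ 0.19768478 -0.55399768  0.20676233] 0.0003512282606330549
[(250, 200, np.float64(555.9), np.float64(143.5), np.float64(0.6)), (250, 206, np.float64(580.0), np.float64(196.3), np.float64(95.1)), (250, 212, np.float64(580.1), np.float64(195.2), np.float64(97.4)), (250, 218, np.float64(579.2), np.float64(191.5), np.float64(95.8)), (250, 224, np.float64(579.3), np.float64(190.3), np.float64(98.0)), (250, 230, np.float64(578.6), np.float64(187.0), np.float64(97.2)), (250, 236, np.float64(578.0), np.float64(184.0), np.float64(96.9)), (250, 242, np.float64(577.7), np.float64(181.7), np.float64(97.6)), (250, 248, np.float64(577.2), np.float64(178.9), np.float64(97.9)), (250, 254, np.float64(576.7), np.float64(176.0), np.float64(98.0)), (250, 260, np.float64(576.0), np.float64(172.6), np.float64(97.6)), (250, 266, np.float64(575.3), np.float64(169.3), np.float64(97.4)), (250, 272, np.float64(575.0), np.float64(166.7), np.float64(98.2)), (250, 278, np.float64(574.3), np.float64(163.1), np.float64(97.8)), (250, 2
[... 1722 characters left out ...]
 np.float64(151.3), np.float64(96.9)), (388, 296, np.float64(632.0), np.float64(148.8), np.float64(98.0)), (388, 302, np.float64(632.3), np.float64(144.2), np.float64(97.3)), (388, 308, np.float64(632.5), np.float64(140.3), np.float64(97.2)), (388, 314, np.float64(632.5), np.float64(137.2), np.float64(98.0)), (388, 320, np.float64(632.6), np.float64(133.2), np.float64(98.0)), (388, 326, np.float64(632.8), np.float64(129.0), np.float64(98.0)), (388, 332, np.float64(633.0), np.float64(124.2), np.float64(97.7)), (388, 338, np.float64(633.2), np.float64(119.5), np.float64(97.4))]
[[ 0.06275632  0.99775071 -0.0235619 ]
 [ 0.9227003  -0.06700129 -0.37965114]
 [-0.38037587  0.00208494 -0.92482963]]
```

View pics/w10.png

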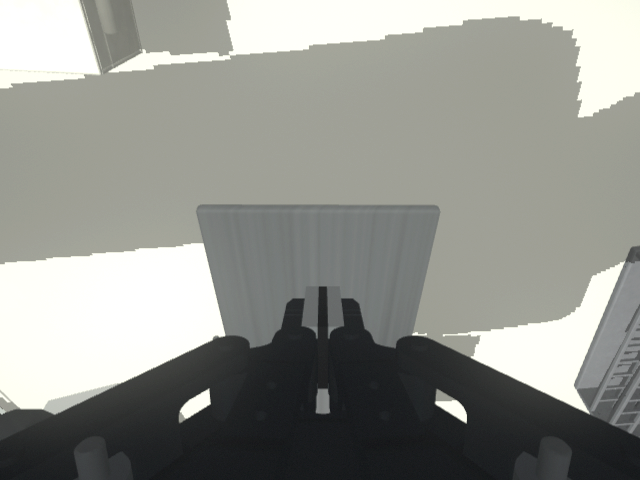

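Emit:
move_arm(motion=[[-0.0074, 0, 0.004, 0, 0, 0, 1], [-0.0148, 0, 0.007, 0, 0, 0, 1], [-0.0213, 0, 0.0095, 0, 0, 0, 1], [-0.025, 0, 0.0111, 0, 0, 0, 1], [-0.0278, 0, 0.0122, 0, 0, 0, 1], [-0.0305, 0, 0.0133, 0, 0, 0, 1], [-0.0324, 0, 0.0141, 0, 0, 0, 1], [-0.0342, 0, 0.0148, 0, 0, 0, 1], [-0.0351, 0, 0.0152, 0, 0, 0, 1], [-0.0351, 0, 0.0152, 0, 0, 0, 1]])

```text
time_s: 13.7
tool_pos: [0.6006, 0.1146, 0.1073]
tcp_rot: [179.8, 22.3, 86.1]
ft_force: [0.3, 2.2, 1.4]
gripper_width: 0.0001
```

```bash
python3 snap.py wrist w11; python3 snap.py side s11; python3 - <<'E'
from h import *
a=cv2.imread("pics/s11.png")[200:320,220:350]; cv2.imwrite("pics/c11.png",cv2.resize(a,None,fx=4.5,fy=4.5,interpolation=cv2.INTER_CUBIC))
E
```

```text
13.75 [0.60055747 0.11459826 0.10719643] [179.85445347  22.35397623  86.11545196] [-0.02019636  2.70043874  1.4557007 ] 0.00031029004728988534
13.8 [0.60056377 0.11459965 0.10717995] [179.85436412  22.35295975  86.11545842] [0.54008027 1.35623348 1.52995821] 0.00010679436974545235
```

View pics/w11.png

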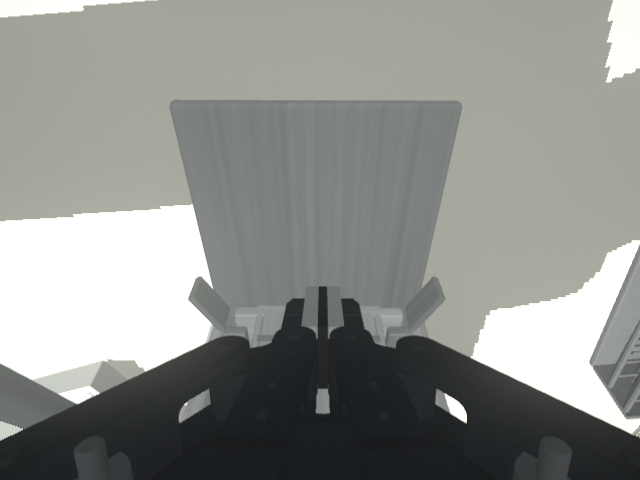

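View pics/c11.png

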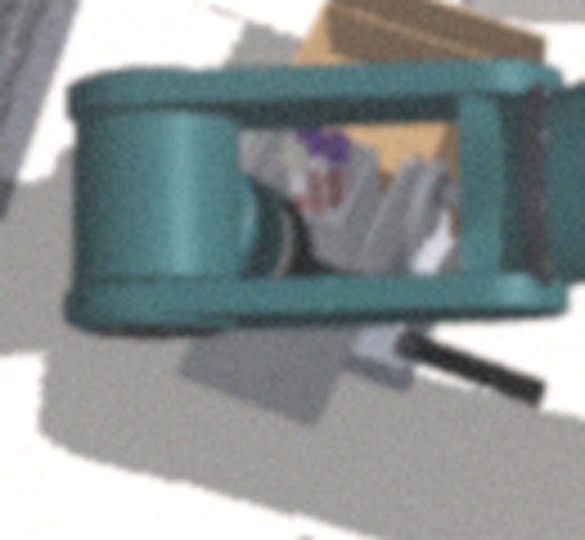

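Emit:
move_arm(motion=[[-0.0009, 0, 0.0004, 0, 0, 0, 1], [-0.0018, 0, 0.0008, 0, 0, 0, 1], [-0.0028, 0, 0.0011, 0, 0, 0, 1], [-0.0037, 0, 0.0015, 0, 0, 0, 1], [-0.0046, 0, 0.0019, 0, 0, 0, 1], [-0.0056, 0, 0.0023, 0, 0, 0, 1]])

```text
time_s: 14.4
tool_pos: [0.6001, 0.1123, 0.1072]
tcp_rot: [179.8, 21.9, 86.2]
ft_force: [-1.1, 12.8, 4.5]
gripper_width: 0.0
```

```bash
python3 snap.py wrist w12; python3 - <<'E'
from h import *
d=load("w12");W=cloud(d)
for u in (245,262,385,400):
    print(u)
    for v in list(range(88,108,1))+list(range(292,335,2)):
        p=W[v,u]*1000
        if p[2]>90: print(v,np.round(p,1), end=' ')
    print()
a=cv2.imread("pics/w12.png")[270:360,180:460]; cv2.imwrite("pics/c12.png",cv2.resize(a,None,fx=2.8,fy=2.8,interpolation=cv2.INTER_CUBIC))
E
```

```text
14.45 [0.60011033 0.11235673 0.10721729] [179.83588628  21.9139741   86.22761702] [-1.16293026 11.81998406  2.51127782] -0.0004534430092765912
245
92 [582.8 196.   94.4] 93 [583.  195.9  95.3] 94 [583.1 195.8  96.2] 95 [583.4 196.   97.9] 96 [583.2 195.5  97. ] 97 [583.3 195.5  98.1] 98 [583.3 195.2  98. ] 99 [583.4 195.1  98.8] 100 [583.1 194.5  97.8] 101 [583.  194.2  97.8] 102 [583.1 194.1  98.2] 103 [582.9 193.6  97.5] 104 [583.  193.5  98.3] 105 [582.7 192.9  97. ] 106 [582.4 192.3  96.3] 107 [582.6 192.4  97.4] 292 [568.3 115.6  98.4] 294 [567.8 113.6  97.6] 296 [567.5 112.4  97.5] 298 [567.3 111.2  97.6] 300 [567.  109.7  97.3] 302 [566.9 109.   97.8] 304 [566.5 107.3  97.4] 306 [566.4 106.2  97.6] 308 [567.  107.4  99.9] 310 [567.2 107.5 101.2] 312 [567.3 107.2 102.1] 314 [567.1 106.1 102.2] 316 [567.2 105.7 103. ] 318 [567.2 105.2 103.7] 320 [566.7 103.2 103. ] 322 [566.6 102.5 103.5] 324 [567.9 105.9 107.7] 326 [567.9 105.4 108.3] 328 [568.1 105.4 109.4] 330 [568.3 105.5 110.6] 332 [568.4 105.  111.3] 334 [568.2 104.  111.4] 
262
92 [587.9 195.5  94. ] 93 [588.1 195.6  95.4
[... 1931 characters left out ...]
6.6] 101 [629.9 190.9  96.8] 102 [629.8 190.8  97.6] 103 [630.  190.3  96.9] 104 [630.2 189.7  95.8] 105 [629.7 190.2  98.4] 106 [629.9 189.5  97.2] 107 [629.8 189.5  98. ] 292 [634.6 110.1  97.3] 294 [634.6 109.4  97.9] 296 [634.7 108.1  97.8] 298 [634.8 106.8  97.7] 300 [634.8 105.6  97.7] 302 [634.9 104.4  97.8] 304 [635.  103.1  97.8] 306 [635.1 101.5  97.5] 308 [634.8 102.   99.1] 310 [634.5 102.4 100.6] 312 [634.4 102.1 101.6] 314 [634.2 102.2 102.8] 316 [634.  102.  103.7] 318 [634.2 100.2 103.3] 320 [634.3  99.1 103.5] 322 [634.3  97.8 103.5] 324 [633.3 101.8 108. ] 326 [633.1 102.3 109.5] 328 [633.1 101.1 109.5] 330 [632.9 101.4 110.8] 332 [632.8 101.2 111.7] 334 [633.   99.3 111.2]
```

View pics/c12.png

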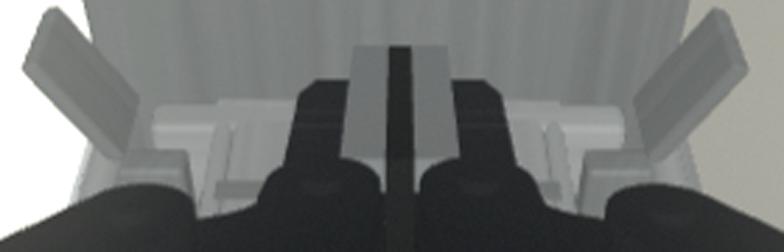

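Emit:
move_arm(motion=[[0.007, 0, -0.003, 0, 0, 0, 1], [0.018, 0, -0.008, 0, 0, 0, 1], [0.032, 0, -0.013, 0, 0, 0, 1], [0.024, 0, -0.041, 0, 0.06, 0, 1], [0.009, 0, -0.078, 0, 0.14, 0, 1], [-0.006, 0, -0.115, 0, 0.24, 0, 1], [-0.021, 0, -0.151, 0, 0.34, 0, 1], [-0.033, 0, -0.179, 0, 0.39, 0, 0.5], [-0.037, 0, -0.188, 0, 0.39, 0, 0], [-0.037, 0, -0.188, 0, 0.39, 0, 0]])

```text
time_s: 15.45
tool_pos: [0.6026, 0.1482, 0.2968]
tcp_rot: [179.7, -0.4, 86.3]
ft_force: [-0.0, 0.5, -0.6]
gripper_width: 0.0431
```

```bash
python3 snap.py wrist w13; python3 - <<'E'
from h import *
from cell import r
st=r.get_state(); print(row(st,[0.45,0.13,0.31],[180,0,-3.8]))
E
```

```text
15.5 [0.60188961 0.14862744 0.29424709] [179.92697503  -0.36241021  86.31352688] [-0.18121608  0.3232947  -0.49944243] 0.05047842254350261
(array([-0.0283, -0.1504, -0.0161]), array([-0.004 , -0.006 ,  1.5728]), np.float64(90.1))
```

View pics/w13.png

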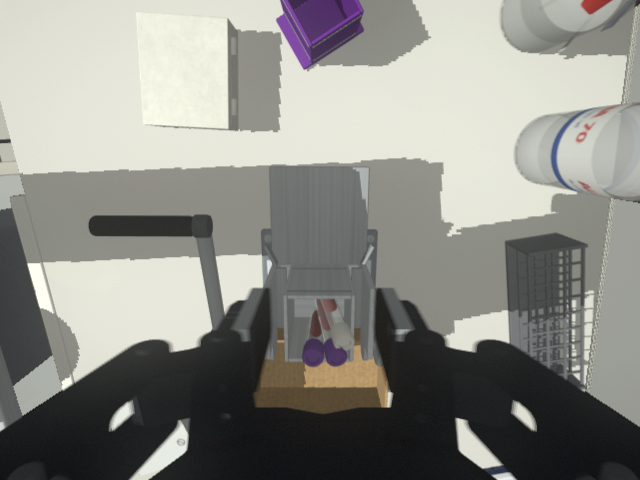

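```bash
python3 - <<'E'
from h import *
d=load("w13");W=cloud(d)
for u in (95,110,130,150,170,188,203):
    col=[(v,W[v,u]) for v in range(208,245) if W[v,u][2]>.15]
    P=np.array([p for _,p in col]); print(u,col[0][0],col[-1][0],np.round(P.mean(0)*1000,1),np.round(P[:,2].max()*1000,1),np.round(P[0]*1000,1),np.round(P[-1]*1000,1))
xd=np.array([.9978,-.0658]);yd=np.array([.0658,.9978])
c=np.array([.6046,.1948]) # plate end
ledge=c-.041*yd; seat=ledge-.0765*yd; print(ledge,seat)
E
```

```text
95 215 235 [438.  166.8 166.8] 169.4 [436.2 173.3 161.2] [435.7 159.1 165.6]
110 215 235 [448.8 166.  166.4] 168.7 [446.9 172.5 160.4] [445.6 157.9 163.7]
130 215 235 [463.5 165.  166.6] 169.0 [461.9 171.5 160.6] [461.4 157.3 165.4]
150 215 235 [478.2 164.1 166.6] 168.6 [476.7 170.5 160.5] [476.  156.2 164.8]
170 216 235 [492.9 162.8 166.9] 169.0 [492.2 169.1 162.4] [491.2 155.4 165.6]
188 216 235 [506.1 161.9 166.8] 168.8 [505.4 168.2 161.9] [504.8 154.7 166.4]
203 214 244 [516.7 158.8 166.7] 170.5 [516.3 168.7 160.7] [513.5 146.1 162.3]
[0.6019022 0.1538902] [0.5968685 0.0775585]
```

```bash
python3 - <<'E'
from h import *
from cell import r
st=r.get_state(); print(row(st,[0.463,0.1645,0.25],[180,0,176]))
E
```

```text
(array([ 0.0066, -0.1397,  0.0441]), array([ 0.006 , -0.004 , -1.5653]), np.float64(89.7))
```

Emit:
move_arm(motion=[[0, -0.01, 0, 0, 0, -0.14, 0], [0.001, -0.025, 0, 0, 0, -0.29, 0], [0.002, -0.04, 0, 0, 0, -0.44, 0], [0.003, -0.055, 0, 0, 0, -0.59, 0], [0.004, -0.07, 0, 0, 0, -0.74, 0], [0.005, -0.085, 0, 0, 0, -0.89, 0], [0.006, -0.1, 0.005, 0, 0, -1.04, 0], [0.0066, -0.115, 0.015, 0, 0, -1.19, 0], [0.0066, -0.13, 0.03, 0.006, -0.004, -1.33, 0], [0.0066, -0.14, 0.044, 0.006, -0.004, -1.48, 0], [0.0066, -0.14, 0.044, 0.006, -0.004, -1.565, 0], [0.0066, -0.14, 0.044, 0.006, -0.004, -1.565, 0]])

```text
time_s: 16.7
tool_pos: [0.4608, 0.1651, 0.2461]
tcp_rot: [-179.8, -0.4, 176.1]
ft_force: [0.9, -0.0, -0.3]
gripper_width: 0.0849
```

```bash
python3 snap.py wrist w14; python3 - <<'E'
from h import *
from cell import r
st=r.get_state(); print(row(st,[0.463,0.1645,0.142],[180,0,176]), st["joint_positions"])
E
```

```text
16.75 [0.4614858  0.16503653 0.24707292] [-179.87295826   -0.30348062  175.97595791] [-0.56685109 -0.47397683  0.11970433] 0.08569386226340181
(array([-0.0021, -0.0002,  0.1051]), array([-0.0022, -0.0053, -0.0004]), np.float64(0.3)) [ 1.30679894e+01 -2.59082017e+00  8.44908804e+01 -3.25880101e-02
  9.84273538e+01 -7.29129888e+01]
```

View pics/w14.png

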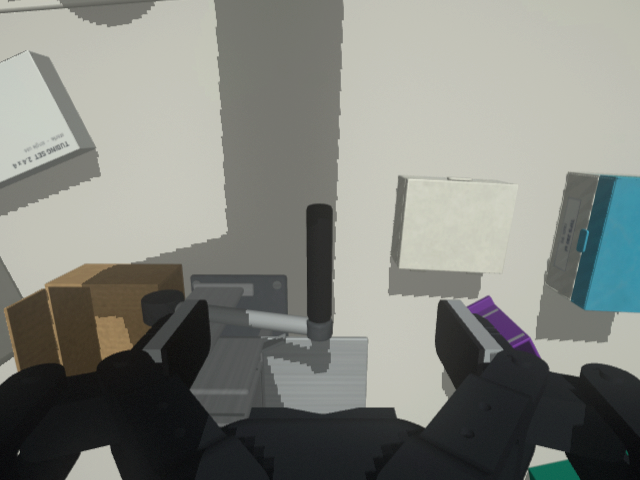

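Emit:
move_arm(motion=[[-0.002, 0, 0.02, -0.002, -0.005, 0, 0], [-0.002, 0, 0.05, -0.002, -0.005, 0, 0], [-0.002, 0, 0.08, -0.002, -0.005, 0, 0], [-0.002, 0, 0.1, -0.002, -0.005, 0, 0.3], [-0.002, 0, 0.105, -0.002, -0.005, 0, 0.6], [-0.002, 0, 0.105, -0.002, -0.005, 0, 0.9], [-0.002, 0, 0.105, -0.002, -0.005, 0, 0.9], [-0.002, 0, 0.105, -0.002, -0.005, 0, 0.9], [-0.002, 0, 0.105, -0.002, -0.005, 0, 0.9], [-0.002, 0, 0.105, -0.002, -0.005, 0, 0.9]], grip_force=30)

```text
time_s: 17.75
tool_pos: [0.4637, 0.1625, 0.1437]
tcp_rot: [-179.7, 0.1, 175.9]
ft_force: [-0.1, -6.0, 1.8]
gripper_width: 0.0147
```

```bash
python3 snap.py wrist w15; cat > arc.py <<'E'
import sys
from h import *
from cell import r
st=r.get_state(); R=Rm(st["tcp_rot"])
A=np.array([.4549,.0490,.130]); yd=np.array([.0698,.9976,0]); zd=np.array([0,0,1.])
g0=A+.12*(np.cos(np.radians(14.96))*yd+np.sin(np.radians(14.96))*zd)
off=np.array([float(x) for x in sys.argv[1].split(',')])  # TCP - grasp point
p=st["tool_pos"]-off
rel=p-A; print("now r",np.hypot(rel@yd,rel[2]),"phi-15",np.degrees(np.arctan2(rel[2],rel@yd))-14.96, "ft",st["ft_force"], st["gripper_width"])
w=Ro.from_matrix(R.T@Rm([180,0,176])).as_rotvec()
for t in sys.argv[2:]:
    a=np.radians(14.96+float(t)); g=A+.12*(np.cos(a)*yd+np.sin(a)*zd)+off
    print(t,np.round(R.T@(g-st["tool_pos"]),4),np.round(w,3))
E
python3 arc.py 0,0,-0.019 0 5 10 15 20 25 30 35 40 45 50 55
```

```text
17.8 [0.4637373  0.16248921 0.14375662] [-1.79731504e+02  1.40643299e-01  1.75894600e+02] [-0.14214557 -6.8833084   0.07010001] 0.015006999858789777
now r 0.11845295159384531 phi-15 1.0936279817091723 ft [-0.14214557 -6.8833084   0.07010001] 0.015006999858789777
0 [0.0009 0.0021 0.0018] [-0.005  0.002 -0.002]
5 [ 0.0009 -0.0011 -0.0082] [-0.005  0.002 -0.002]
10 [ 0.0008 -0.0051 -0.0179] [-0.005  0.002 -0.002]
15 [ 0.0008 -0.01   -0.0271] [-0.005  0.002 -0.002]
20 [ 0.0008 -0.0156 -0.0359] [-0.005  0.002 -0.002]
25 [ 0.0007 -0.0221 -0.0442] [-0.005  0.002 -0.002]
30 [ 0.0007 -0.0292 -0.0519] [-0.005  0.002 -0.002]
35 [ 0.0007 -0.0369 -0.0589] [-0.005  0.002 -0.002]
40 [ 0.0007 -0.0452 -0.0653] [-0.005  0.002 -0.002]
45 [ 0.0006 -0.0541 -0.0709] [-0.005  0.002 -0.002]
50 [ 0.0006 -0.0634 -0.0757] [-0.005  0.002 -0.002]
55 [ 0.0006 -0.0731 -0.0796] [-0.005  0.002 -0.002]
```

View pics/w15.png

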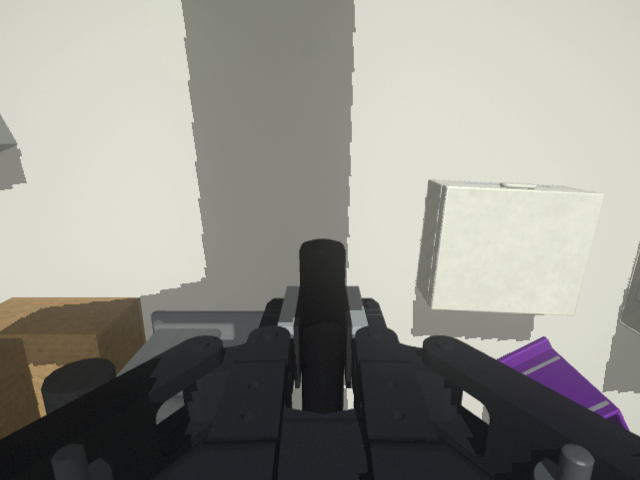

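```bash
sed -i 's/.0490,.130/.0470,.130/' arc.py; python3 arc.py 0,0,-0.0173 2 6 10 15 20 25 30 35 40 45 50 55 60
```

```text
now r 0.1199201482515464 phi-15 0.04939882402784157 ft [-0.14214557 -6.8833084   0.07010001] 0.015006999858789777
2 [ 0.0007 -0.0011 -0.0039] [-0.005  0.002 -0.002]
6 [ 0.0007 -0.0038 -0.0119] [-0.005  0.002 -0.002]
10 [ 0.0007 -0.0071 -0.0196] [-0.005  0.002 -0.002]
15 [ 0.0007 -0.012  -0.0288] [-0.005  0.002 -0.002]
20 [ 0.0006 -0.0177 -0.0376] [-0.005  0.002 -0.002]
25 [ 0.0006 -0.0241 -0.0459] [-0.005  0.002 -0.002]
30 [ 0.0006 -0.0312 -0.0536] [-0.005  0.002 -0.002]
35 [ 0.0005 -0.0389 -0.0606] [-0.005  0.002 -0.002]
40 [ 0.0005 -0.0472 -0.067 ] [-0.005  0.002 -0.002]
45 [ 0.0005 -0.0561 -0.0726] [-0.005  0.002 -0.002]
50 [ 0.0004 -0.0654 -0.0774] [-0.005  0.002 -0.002]
55 [ 0.0004 -0.0751 -0.0813] [-0.005  0.002 -0.002]
60 [ 0.0004 -0.0851 -0.0844] [-0.005  0.002 -0.002]
```

Emit:
move_arm(motion=[[0, -0.001, -0.004, 0, 0, 0, 0.9], [0, -0.004, -0.012, 0, 0, 0, 0.9], [0, -0.007, -0.02, 0, 0, 0, 0.9], [0, -0.012, -0.029, 0, 0, 0, 0.9], [0, -0.018, -0.038, 0, 0, 0, 0.9], [0, -0.024, -0.046, 0, 0, 0, 0.9], [0, -0.031, -0.0535, 0, 0, 0, 0.9], [0, -0.039, -0.0605, 0, 0, 0, 0.9], [0, -0.047, -0.067, 0, 0, 0, 0.9], [0, -0.056, -0.0725, 0, 0, 0, 0.9], [0, -0.0655, -0.0775, 0, 0, 0, 0.9]])

```text
time_s: 18.9
tool_pos: [0.4594, 0.1006, 0.2261]
tcp_rot: [179.8, 0.4, 176.1]
ft_force: [-1.5, 11.1, 6.4]
gripper_width: 0.0145
```

```bash
python3 snap.py wrist w16; python3 arc.py 0,0,-0.0173 55 60 65 70 75 80 85 90 95 100 105
```

```text
18.95 [0.4593678  0.09890615 0.22714593] [179.9054631   0.4592259 175.9850972] [-2.58939675  7.32527439  7.02496678] 0.014877957712959885
now r 0.12574416972656777 phi-15 50.565950547800604 ft [-2.58939675  7.32527439  7.02496678] 0.014877957712959885
55 [ 0.0008 -0.011   0.0017] [ 0.002  0.008 -0.   ]
60 [ 0.0008 -0.0209 -0.0015] [ 0.002  0.008 -0.   ]
65 [ 0.0008 -0.0312 -0.0038] [ 0.002  0.008 -0.   ]
70 [ 0.0008 -0.0415 -0.0052] [ 0.002  0.008 -0.   ]
75 [ 0.0008 -0.052  -0.0056] [ 0.002  0.008 -0.   ]
80 [ 0.0008 -0.0625 -0.0052] [ 0.002  0.008 -0.   ]
85 [ 0.0008 -0.0728 -0.0039] [ 0.002  0.008 -0.   ]
90 [ 0.0008 -0.0831 -0.0016] [ 0.002  0.008 -0.   ]
95 [ 0.0008 -0.0931  0.0015] [ 0.002  0.008 -0.   ]
100 [ 0.0009 -0.1027  0.0055] [ 0.002  0.008 -0.   ]
105 [ 0.0009 -0.112   0.0103] [ 0.002  0.008 -0.   ]
```

View pics/w16.png

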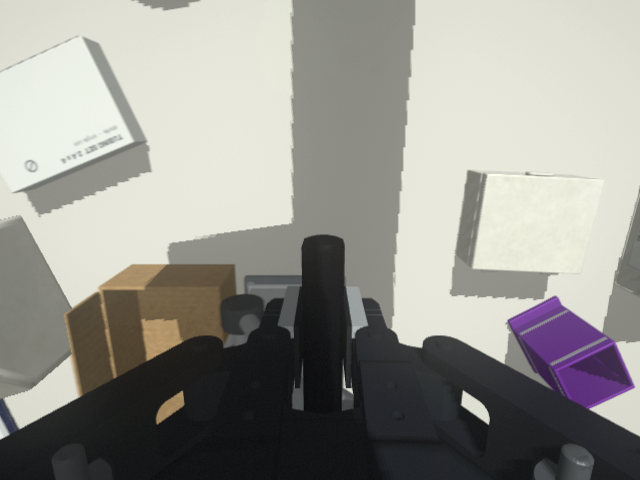

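Emit:
move_arm(motion=[[0, -0.005, 0.003, 0, 0, 0, 0.9], [0, -0.011, 0.002, 0, 0, 0, 0.9], [0, -0.016, 0, 0, 0, 0, 0.9], [0, -0.021, -0.0015, 0, 0, 0, 0.9], [0, -0.026, -0.0027, 0, 0, 0, 0.9], [0, -0.031, -0.0038, 0, 0, 0, 0.9], [0, -0.0365, -0.0046, 0, 0, 0, 0.9], [0, -0.0415, -0.005, 0, 0, 0, 0.9], [0, -0.0415, -0.005, 0, 0, 0, 0.9]])

```text
time_s: 19.85
tool_pos: [0.4569, 0.0582, 0.2375]
tcp_rot: [179.7, 0.8, 176.0]
ft_force: [-3.8, 4.3, 8.2]
gripper_width: 0.0146
```

```bash
python3 snap.py wrist w17; python3 arc.py 0,0,-0.0173 70 75 80 85 90 95 100 105 110 115 120
```

```text
19.9 [0.45687529 0.05820529 0.23747516] [179.74069958   0.8152426  176.01649226] [-2.61522431  3.72385747  8.23843593] 0.014591079397297124
now r 0.12528726772188067 phi-15 69.85783272038216 ft [-2.61522431  3.72385747  8.23843593] 0.014591079397297124
70 [ 0.0013 -0.0008  0.0052] [0.005 0.014 0.   ]
75 [ 0.0013 -0.0113  0.0047] [0.005 0.014 0.   ]
80 [ 0.0013 -0.0217  0.0051] [0.005 0.014 0.   ]
85 [ 0.0013 -0.0321  0.0064] [0.005 0.014 0.   ]
90 [ 0.0013 -0.0423  0.0086] [0.005 0.014 0.   ]
95 [ 0.0014 -0.0523  0.0117] [0.005 0.014 0.   ]
100 [ 0.0014 -0.062   0.0157] [0.005 0.014 0.   ]
105 [ 0.0015 -0.0713  0.0205] [0.005 0.014 0.   ]
110 [ 0.0016 -0.0802  0.026 ] [0.005 0.014 0.   ]
115 [ 0.0017 -0.0885  0.0324] [0.005 0.014 0.   ]
120 [ 0.0018 -0.0963  0.0394] [0.005 0.014 0.   ]
```

View pics/w17.png

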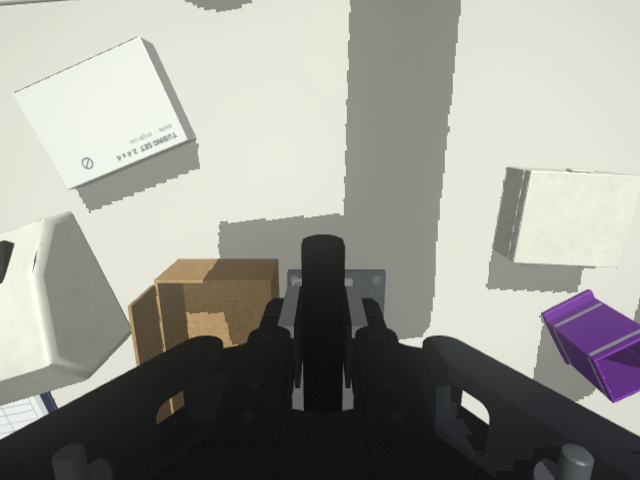

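```bash
python3 arc.py 0,0,-0.0225 70 75 80 85 90 95 100 105 110
```

```text
now r 0.13046685844471329 phi-15 70.0640966188158 ft [-2.61522431  3.72385747  8.23843593] 0.014591079397297124
70 [ 0.0013 -0.0008  0.0104] [0.005 0.014 0.   ]
75 [ 0.0013 -0.0113  0.0099] [0.005 0.014 0.   ]
80 [ 0.0013 -0.0217  0.0103] [0.005 0.014 0.   ]
85 [ 0.0014 -0.0321  0.0116] [0.005 0.014 0.   ]
90 [ 0.0014 -0.0424  0.0138] [0.005 0.014 0.   ]
95 [ 0.0014 -0.0524  0.0169] [0.005 0.014 0.   ]
100 [ 0.0015 -0.0621  0.0209] [0.005 0.014 0.   ]
105 [ 0.0016 -0.0714  0.0257] [0.005 0.014 0.   ]
110 [ 0.0017 -0.0802  0.0312] [0.005 0.014 0.   ]
```

Emit:
move_arm(motion=[[0.001, -0.005, 0.008, 0.005, 0.014, 0, 0.9], [0.001, -0.011, 0.01, 0.005, 0.014, 0, 0.9], [0.001, -0.0165, 0.01, 0.005, 0.014, 0, 0.9], [0.001, -0.0217, 0.0103, 0.005, 0.014, 0, 0.9], [0.001, -0.027, 0.011, 0.005, 0.014, 0, 0.9], [0.001, -0.032, 0.0116, 0.005, 0.014, 0, 0.9], [0.001, -0.0375, 0.0126, 0.005, 0.014, 0, 0.9], [0.001, -0.0425, 0.014, 0.005, 0.014, 0, 0.9], [0.001, -0.0425, 0.014, 0.005, 0.014, 0, 0.9]], grip_force=20)

```text
time_s: 20.8
tool_pos: [0.4537, 0.014, 0.2303]
tcp_rot: [-179.8, 0.5, 175.9]
ft_force: [-4.9, -1.4, 15.0]
gripper_width: 0.0147
```

```bash
python3 snap.py wrist w18; python3 snap.py side s18; python3 arc.py 0,0,-0.0225 90 95 100 105 110 115 120; python3 - <<'E'
from h import *
a=cv2.imread("pics/s18.png")[150:320,220:390]; cv2.imwrite("pics/c18.png",cv2.resize(a,None,fx=3.5,fy=3.5,interpolation=cv2.INTER_CUBIC))
E
```

```text
20.85 [0.45370076 0.0139566  0.23035418] [-179.76977843    0.48049771  175.92121442] [-5.42652251 -2.09514534 14.42971668] 0.015043458608210191
20.9 [0.45367979 0.013941   0.23029928] [-179.76023362    0.47174317  175.92363986] [-5.04195022 -2.06439251 14.05851952] 0.014779698867494832
now r 0.12717289356060418 phi-15 90.11000385838781 ft [-5.04195022 -2.06439251 14.05851952] 0.014779698867494832
90 [0.0011 0.0021 0.0068] [-0.004  0.008 -0.001]
95 [ 0.0012 -0.0079  0.01  ] [-0.004  0.008 -0.001]
100 [ 0.0012 -0.0175  0.0141] [-0.004  0.008 -0.001]
105 [ 0.0012 -0.0268  0.0189] [-0.004  0.008 -0.001]
110 [ 0.0012 -0.0356  0.0246] [-0.004  0.008 -0.001]
115 [ 0.0013 -0.0439  0.031 ] [-0.004  0.008 -0.001]
120 [ 0.0013 -0.0516  0.0381] [-0.004  0.008 -0.001]
```

View pics/w18.png

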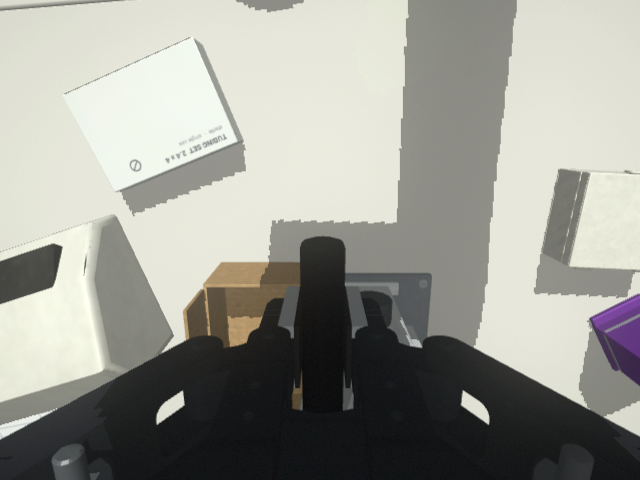

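View pics/c18.png

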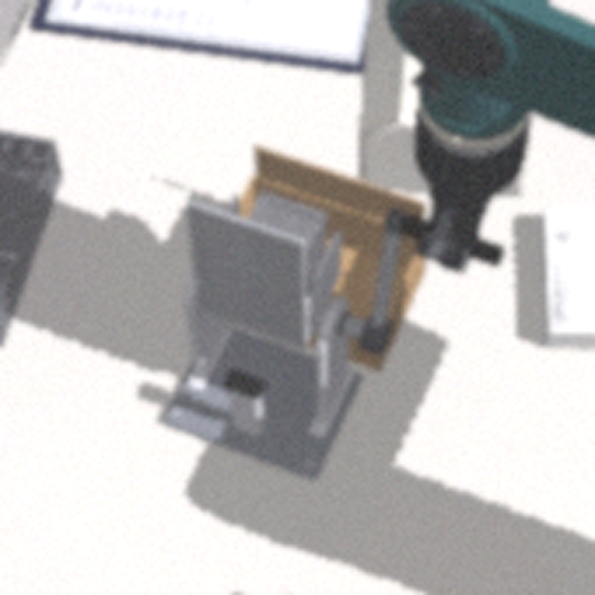

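```bash
python3 arc.py 0,0,-0.0200 90 95 100 105 110 115 120 125 130 135 140 145 148
```

```text
now r 0.12476056460052645 phi-15 90.40851392510066 ft [-5.04195022 -2.06439251 14.05851952] 0.014779698867494832
90 [0.0011 0.0021 0.0043] [-0.004  0.008 -0.001]
95 [ 0.0011 -0.0079  0.0075] [-0.004  0.008 -0.001]
100 [ 0.0012 -0.0175  0.0116] [-0.004  0.008 -0.001]
105 [ 0.0012 -0.0268  0.0164] [-0.004  0.008 -0.001]
110 [ 0.0012 -0.0356  0.0221] [-0.004  0.008 -0.001]
115 [ 0.0013 -0.0439  0.0285] [-0.004  0.008 -0.001]
120 [ 0.0013 -0.0516  0.0356] [-0.004  0.008 -0.001]
125 [ 0.0014 -0.0586  0.0433] [-0.004  0.008 -0.001]
130 [ 0.0014 -0.065   0.0517] [-0.004  0.008 -0.001]
135 [ 0.0015 -0.0706  0.0605] [-0.004  0.008 -0.001]
140 [ 0.0016 -0.0754  0.0698] [-0.004  0.008 -0.001]
145 [ 0.0016 -0.0793  0.0795] [-0.004  0.008 -0.001]
148 [ 0.0017 -0.0813  0.0855] [-0.004  0.008 -0.001]
```

Emit:
move_arm(motion=[[0.001, -0.003, 0.0058, -0.004, 0.008, 0, 0.9], [0.001, -0.008, 0.0075, -0.004, 0.008, 0, 0.9], [0.001, -0.0127, 0.0095, -0.004, 0.008, 0, 0.9], [0.001, -0.0175, 0.0116, -0.004, 0.008, 0, 0.9], [0.001, -0.022, 0.014, -0.004, 0.008, 0, 0.9], [0.001, -0.0268, 0.0164, -0.004, 0.008, 0, 0.9], [0.001, -0.0313, 0.0192, -0.004, 0.008, 0, 0.9], [0.001, -0.0356, 0.0221, -0.004, 0.008, 0, 0.9], [0.001, -0.0398, 0.0252, -0.004, 0.008, 0, 0.9], [0.001, -0.0439, 0.0285, -0.004, 0.008, 0, 0.9], [0.001, -0.0439, 0.0285, -0.004, 0.008, 0, 0.9]])

```text
time_s: 22.0
tool_pos: [0.4503, -0.0315, 0.2027]
tcp_rot: [-179.8, 0.1, 175.8]
ft_force: [1.8, -2.8, 3.6]
gripper_width: 0.0149
```

```bash
 python3 arc.py 0,0,-0.0200  115 120 125 130 135 140 145 148
```

```text
now r 0.12154632332262894 phi-15 115.3598857102875 ft [ 1.7654826  -2.75129476  3.60172106] 0.014884065189418228
115 [0.0009 0.0016 0.0007] [-0.003  0.002 -0.003]
120 [ 0.0009 -0.0061  0.0078] [-0.003  0.002 -0.003]
125 [ 0.0009 -0.0132  0.0155] [-0.003  0.002 -0.003]
130 [ 0.0009 -0.0195  0.0238] [-0.003  0.002 -0.003]
135 [ 0.0009 -0.0252  0.0327] [-0.003  0.002 -0.003]
140 [ 0.0009 -0.03    0.042 ] [-0.003  0.002 -0.003]
145 [ 0.001  -0.034   0.0516] [-0.003  0.002 -0.003]
148 [ 0.001  -0.0359  0.0576] [-0.003  0.002 -0.003]
```

Emit:
move_arm(motion=[[0.001, -0.0025, 0.0042, 0, 0, 0, 0.9], [0.001, -0.006, 0.0078, 0, 0, 0, 0.9], [0.001, -0.0097, 0.0116, 0, 0, 0, 0.9], [0.001, -0.0132, 0.0155, 0, 0, 0, 0.9], [0.001, -0.0165, 0.0196, 0, 0, 0, 0.9], [0.001, -0.0195, 0.0238, 0, 0, 0, 0.9], [0.001, -0.0225, 0.0282, 0, 0, 0, 0.9], [0.001, -0.0252, 0.0327, 0, 0, 0, 0.9], [0.001, -0.0277, 0.0373, 0, 0, 0, 0.9], [0.001, -0.03, 0.042, 0, 0, 0, 0.9], [0.001, -0.032, 0.0467, 0, 0, 0, 0.9], [0.001, -0.034, 0.0516, 0, 0, 0, 0.9]])

```text
time_s: 23.2
tool_pos: [0.4479, -0.0651, 0.1508]
tcp_rot: [-179.9, 0.3, 175.9]
ft_force: [6.3, 1.3, 1.8]
gripper_width: 0.0146
```

```bash
 python3 snap.py side s19; python3 snap.py top t19; python3 arc.py 0,0,-0.0200  145 148 150;python3 - <<'E'
from h import *
a=cv2.imread("pics/s19.png")[150:320,220:390]; b=cv2.imread("pics/t19.png")[190:300,230:400];b=cv2.resize(b,(400,260)); a=cv2.resize(a,(400,400));  cv2.imwrite("pics/c19.png",cv2.vconcat([a,b])[:600] if 0 else cv2.hconcat([a,cv2.copyMakeBorder(b,0,140,0,0,cv2.BORDER_CONSTANT)]))
E
```

```text
23.25 [ 0.44788723 -0.06540068  0.1498981 ] [-179.90662901    0.25014943  175.86115774] [7.85141765 1.48620853 0.14372223] 0.014509958689429217
23.3 [ 0.44789615 -0.0653543   0.1500537 ] [-179.90622714    0.24844261  175.85232495] [ 7.35476283  0.79817273 -0.32376931] 0.0149421068246221
now r 0.11948680406793336 phi-15 145.45442452307523 ft [ 7.35476283  0.79817273 -0.32376931] 0.0149421068246221
145 [ 0.0009 -0.0002 -0.0011] [-0.002  0.004 -0.003]
148 [ 0.0009 -0.0022  0.0049] [-0.002  0.004 -0.003]
150 [ 0.0009 -0.0033  0.0089] [-0.002  0.004 -0.003]
```

View pics/c19.png

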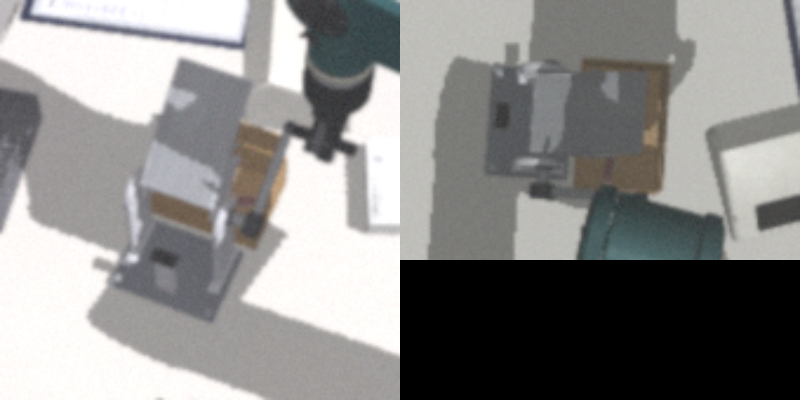

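Emit:
move_arm(motion=[[0, -0.001, 0.002, 0, 0, 0, 0.9], [0, -0.0022, 0.0049, 0, 0, 0, 0.9], [0, -0.003, 0.007, 0, 0, 0, 0.9], [0, -0.003, 0.008, 0, 0, 0, 0.9], [0, -0.003, 0.008, 0, 0, 0, 0.9], [0, -0.003, 0.008, 0, 0, 0, 0.9], [0, -0.003, 0.008, 0, 0, 0, 0.9], [0, -0.003, 0.008, 0, 0, 0, 0.9]])

```text
time_s: 24.1
tool_pos: [0.4477, -0.0681, 0.1413]
tcp_rot: [-180.0, 0.2, 175.9]
ft_force: [5.1, 0.6, 0.3]
gripper_width: 0.0148
```

```bash
 python3 snap.py side s20; python3 snap.py wrist w20;python3 snap.py top t20; python3 - <<'E'
from h import *
a=cv2.imread("pics/s20.png")[180:270,270:360]; b=cv2.imread("pics/t20.png")[200:290,260:350];b=cv2.resize(b,(400,400)); a=cv2.resize(a,(400,400),interpolation=cv2.INTER_CUBIC);  cv2.imwrite("pics/c20.png",cv2.hconcat([a,b]))
E
python3 arc.py 0,0,-0.02 145
```

```text
24.15 [ 0.44771505 -0.06804681  0.14127194] [-179.96176461    0.23141607  175.86225401] [5.02616992 0.35470521 0.91983871] 0.014576537779745864
24.2 [ 0.44773428 -0.06805632  0.14131153] [-179.95788325    0.23627795  175.86558558] [5.87371093 0.70235842 0.080599  ] 0.014735935340765704
24.25 [ 0.4477429  -0.06804333  0.1413101 ] [-179.95954824    0.2364045   175.86759999] [5.35798471 0.37280117 0.17201322] 0.014587116552476407
now r 0.11944352738109403 phi-15 149.84332951596727 ft [5.35798471 0.37280117 0.17201322] 0.014587116552476407
145 [ 0.0009  0.0025 -0.0098] [-0.001  0.004 -0.002]
```

View pics/c20.png

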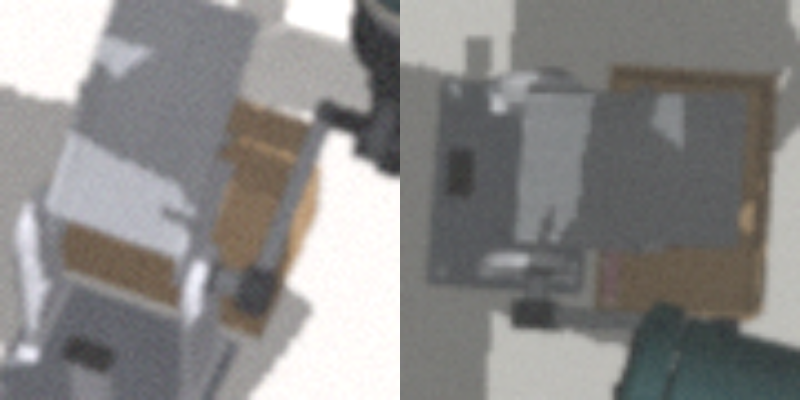

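View pics/w20.png

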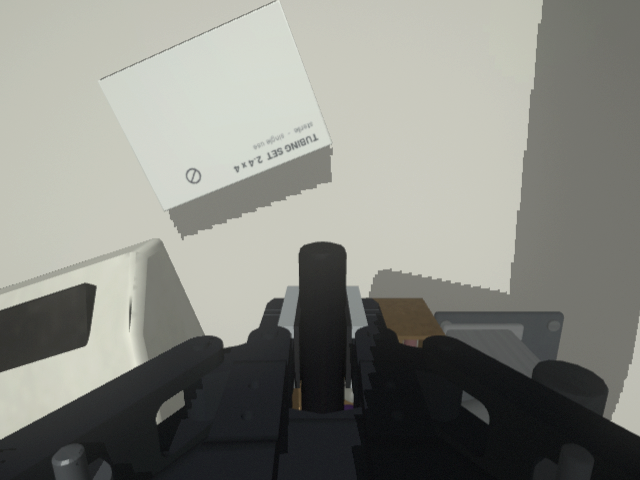

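```bash
python3 arc.py 0,0,-0.02 148 143 138 132 126 120 114 108 102 96 90
```

```text
now r 0.11944352738109403 phi-15 149.84332951596727 ft [5.35798471 0.37280117 0.17201322] 0.014587116552476407
148 [ 0.0009  0.0005 -0.0039] [-0.001  0.004 -0.002]
143 [ 0.0008  0.004  -0.0137] [-0.001  0.004 -0.002]
138 [ 0.0008  0.0084 -0.0233] [-0.001  0.004 -0.002]
132 [ 0.0008  0.0146 -0.0341] [-0.001  0.004 -0.002]
126 [ 0.0008  0.022  -0.0443] [-0.001  0.004 -0.002]
120 [ 0.0007  0.0304 -0.0536] [-0.001  0.004 -0.002]
114 [ 0.0007  0.0398 -0.062 ] [-0.001  0.004 -0.002]
108 [ 0.0007  0.0499 -0.0694] [-0.001  0.004 -0.002]
102 [ 0.0007  0.0608 -0.0757] [-0.001  0.004 -0.002]
96 [ 0.0007  0.0723 -0.0808] [-0.001  0.004 -0.002]
90 [ 0.0007  0.0842 -0.0847] [-0.001  0.004 -0.002]
```

Emit:
move_arm(motion=[[0, 0.0005, -0.004, 0, 0, 0, 0.9], [0, 0.004, -0.0137, 0, 0, 0, 0.9], [0, 0.0084, -0.0233, 0, 0, 0, 0.9], [0, 0.0146, -0.034, 0, 0, 0, 0.9], [0, 0.022, -0.044, 0, 0, 0, 0.9], [0, 0.0304, -0.053, 0, 0, 0, 0.9], [0, 0.0398, -0.0615, 0, 0, 0, 0.9], [0, 0.05, -0.069, 0, 0, 0, 0.9], [0, 0.061, -0.075, 0, 0, 0, 0.9], [0, 0.0723, -0.08, 0, 0, 0, 0.9], [0, 0.0723, -0.08, 0, 0, 0, 0.9]])

```text
time_s: 25.35
tool_pos: [0.4528, 0.0015, 0.224]
tcp_rot: [-179.5, 0.4, 175.8]
ft_force: [1.1, -5.1, 11.1]
gripper_width: 0.0144
```

```bash
 python3 snap.py side s21; python3 snap.py top t21; python3 - <<'E'
from h import *
a=cv2.imread("pics/s21.png")[180:270,270:360]; b=cv2.imread("pics/t21.png")[200:290,260:350];b=cv2.resize(b,(400,400)); a=cv2.resize(a,(400,400),interpolation=cv2.INTER_CUBIC);  cv2.imwrite("pics/c21.png",cv2.hconcat([a,b]))
E
python3 arc.py 0,0,-0.0210 96 90 84 78 72 66 60 54 48 42
```

```text
25.4 [0.45275448 0.00129648 0.22392342] [-179.51772523    0.40095937  175.77664079] [-0.36651921 -6.26100896 12.01048837] 0.015004924361967127
25.45 [0.45276491 0.00117277 0.22390012] [-179.52364281    0.4063267   175.76044185] [ 0.88802607 -5.61896534 12.29425287] 0.014982293887144334
now r 0.12371641449859484 phi-15 96.80108600665844 ft [ 0.88802607 -5.61896534 12.29425287] 0.014982293887144334
96 [0.0011 0.003  0.0028] [-0.008  0.007 -0.004]
90 [ 0.0011  0.0149 -0.0012] [-0.008  0.007 -0.004]
84 [ 0.0012  0.0271 -0.0039] [-0.008  0.007 -0.004]
78 [ 0.0012  0.0396 -0.0053] [-0.008  0.007 -0.004]
72 [ 0.0012  0.0522 -0.0054] [-0.008  0.007 -0.004]
66 [ 0.0013  0.0647 -0.0042] [-0.008  0.007 -0.004]
60 [ 0.0014  0.077  -0.0016] [-0.008  0.007 -0.004]
54 [0.0015 0.089  0.0022] [-0.008  0.007 -0.004]
48 [0.0015 0.1005 0.0072] [-0.008  0.007 -0.004]
42 [0.0016 0.1114 0.0134] [-0.008  0.007 -0.004]
```

View pics/c21.png

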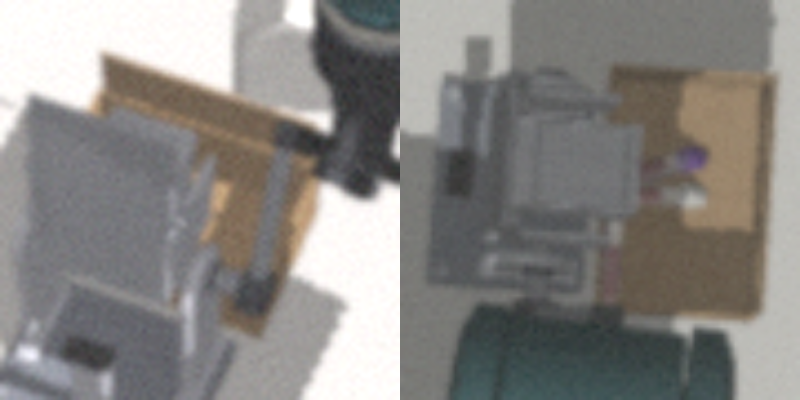

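```bash
python3 - <<'E'
from h import *
d=load("t21");W=cloud(d)
# crop px -> full: u=260+(x-400)/400*90, v=200+y/400*90
for x,y in [(692,157),(690,198),(655,165),(655,190),(610,270),(610,290),(720,230),(665,275),(620,100)]:
    u=int(round(260+(x-400)*.225)); v=int(round(200+y*.225)); print((x,y),(u,v),np.round(W[v,u],3), d["image"][v,u])
E
```

```text
(692, 157) (326, 235) [ 0.611 -0.059  0.022] [66 53 76]
(690, 198) (325, 245) [ 0.582 -0.056  0.014] [122 122 117]
(655, 165) (317, 237) [ 0.603 -0.032  0.046] [60 50 52]
(655, 190) (317, 243) [ 0.586 -0.032  0.047] [68 54 54]
(610, 270) (307, 261) [ 0.535 -0.003  0.016] [70 57 58]
(610, 290) (307, 265) [ 0.523 -0.003  0.014] [72 58 58]
(720, 230) (332, 252) [ 0.562 -0.077  0.004] [77 67 57]
(665, 275) (320, 262) [ 0.533 -0.041 -0.001] [68 59 49]
(620, 100) (310, 222) [ 0.653 -0.012 -0.006] [68 63 56]
```

Emit:
move_arm(motion=[[0.001, 0.008, 0.002, 0, 0, 0, 0.9], [0.001, 0.015, -0.001, 0, 0, 0, 0.9], [0.001, 0.022, -0.003, 0, 0, 0, 0.9], [0.001, 0.029, -0.004, 0, 0, 0, 0.9], [0.001, 0.037, -0.005, 0, 0, 0, 0.9], [0.001, 0.045, -0.0055, 0, 0, 0, 0.9], [0.001, 0.053, -0.0054, 0, 0, 0, 0.9], [0.001, 0.061, -0.0046, 0, 0, 0, 0.9], [0.001, 0.069, -0.0034, 0, 0, 0, 0.9], [0.001, 0.077, -0.0016, 0, 0, 0, 0.9], [0.001, 0.077, -0.0016, 0, 0, 0, 0.9]])

```text
time_s: 26.55
tool_pos: [0.458, 0.0772, 0.2245]
tcp_rot: [-179.3, 0.5, 175.8]
ft_force: [4.8, 0.9, 1.9]
gripper_width: 0.015
```

```bash
 python3 snap.py side s22; python3 snap.py top t22; python3 - <<'E'
from h import *
a=cv2.imread("pics/s22.png")[180:270,270:360]; b=cv2.imread("pics/t22.png")[200:290,260:350];b=cv2.resize(b,(400,400)); a=cv2.resize(a,(400,400),interpolation=cv2.INTER_CUBIC);  cv2.imwrite("pics/c22.png",cv2.hconcat([a,b]))
E
python3 arc.py 0,0,-0.0210 60 54 48 42 36 30 24 18 12 6 0 -2
```

```text
26.6 [0.45801972 0.07712696 0.22453544] [-179.35195692    0.48554784  175.75960684] [5.96145232 0.22485789 3.02354898] 0.014839796283606415
26.65 [0.4580197  0.07705843 0.22454775] [-179.35732363    0.48582924  175.75190615] [ 5.01429501 -0.4274413   2.65195892] 0.014769550310787838
now r 0.11943017404114034 phi-15 60.390737741410526 ft [ 5.01429501 -0.4274413   2.65195892] 0.014769550310787838
60 [ 0.001   0.0009 -0.0004] [-0.011  0.008 -0.004]
54 [0.0011 0.0129 0.0034] [-0.011  0.008 -0.004]
48 [0.0012 0.0244 0.0084] [-0.011  0.008 -0.004]
42 [0.0013 0.0354 0.0145] [-0.011  0.008 -0.004]
36 [0.0014 0.0456 0.0218] [-0.011  0.008 -0.004]
30 [0.0015 0.055  0.0301] [-0.011  0.008 -0.004]
24 [0.0016 0.0636 0.0394] [-0.011  0.008 -0.004]
18 [0.0017 0.071  0.0495] [-0.011  0.008 -0.004]
12 [0.0019 0.0774 0.0603] [-0.011  0.008 -0.004]
6 [0.002  0.0827 0.0717] [-0.011  0.008 -0.004]
0 [0.0021 0.0867 0.0836] [-0.011  0.008 -0.004]
-2 [0.0021 0.0877 0.0876] [-0.011  0.008 -0.004]
```

View pics/c22.png

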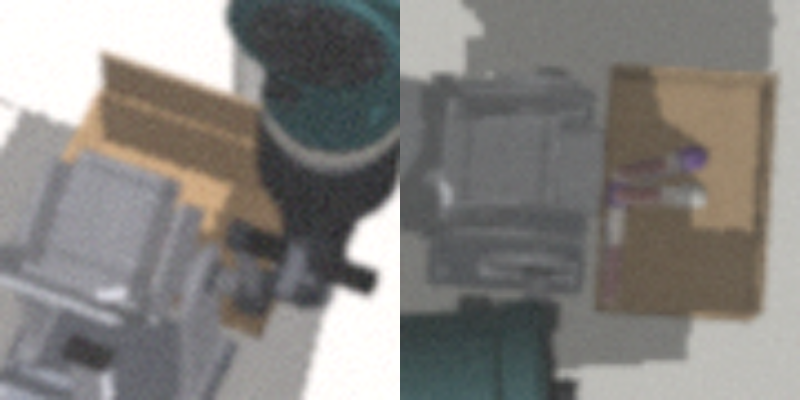

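Emit:
move_arm(motion=[[0.001, 0.006, 0.001, 0, 0, 0, 0.9], [0.001, 0.013, 0.0034, 0, 0, 0, 0.9], [0.001, 0.0245, 0.0084, 0, 0, 0, 0.9], [0.001, 0.0355, 0.0145, 0, 0, 0, 0.9], [0.001, 0.0456, 0.022, 0, 0, 0, 0.9], [0.0015, 0.055, 0.03, 0, 0, 0, 0.9], [0.0015, 0.0635, 0.0394, 0, 0, 0, 0.9], [0.0015, 0.071, 0.0495, 0, 0, 0, 0.9], [0.002, 0.0774, 0.06, 0, 0, 0, 0.9], [0.002, 0.0827, 0.0715, 0, 0, 0, 0.9], [0.002, 0.085, 0.0776, 0, 0, 0, 0.9], [0.002, 0.0867, 0.0836, 0, 0, 0, 0.9]])

```text
time_s: 27.85
tool_pos: [0.4628, 0.1622, 0.1387]
tcp_rot: [-179.2, 0.4, 175.8]
ft_force: [2.8, -3.2, 16.0]
gripper_width: 0.0149
```

```bash
 python3 arc.py 0,0,-0.0210 6 3 0 -2
```

```text
now r 0.11922932807107771 phi-15 -0.5522335203957347 ft [ 2.82159951 -3.16909551 15.98698088] 0.01492493039901546
6 [-0.0003 -0.0036 -0.0132] [-0.014  0.007 -0.004]
3 [-0.0003 -0.0014 -0.0073] [-0.014  0.007 -0.004]
0 [-0.0002  0.0004 -0.0013] [-0.014  0.007 -0.004]
-2 [-0.0002  0.0015  0.0027] [-0.014  0.007 -0.004]
```

Emit:
move_arm(motion=[[0, 0, 0, 0, 0, 0, 0.6], [0, 0, 0, 0, 0, 0, 0.2], [0, 0, 0, 0, 0, 0, 0], [0, 0, 0, 0, 0, 0, 0], [0, 0, 0, 0, 0, 0, 0], [0, 0, -0.02, 0, 0, 0, 0], [0, 0, -0.05, 0, 0, 0, 0], [0, 0, -0.09, 0, 0, 0, 0], [0, 0, -0.13, 0, 0, 0, 0], [0, 0, -0.15, 0, 0, 0, 0], [0, 0, -0.15, 0, 0, 0, 0]])

```text
time_s: 28.95
tool_pos: [0.4632, 0.1648, 0.2932]
tcp_rot: [-179.4, 0.9, 175.8]
ft_force: [0.4, 0.5, 1.0]
gripper_width: 0.0857
```

```bash
 python3 snap.py wrist w23; python3 snap.py side s23; python3 snap.py top t23; python3 - <<'E'
from h import *
a=cv2.imread("pics/s23.png")[180:330,220:370]; b=cv2.imread("pics/t23.png")[190:310,225:345];b=cv2.resize(b,(400,400)); a=cv2.resize(a,(400,400),interpolation=cv2.INTER_CUBIC);  cv2.imwrite("pics/c23.png",cv2.hconcat([a,b]))
E
```

```text
29.0 [0.462415   0.16454552 0.29037726] [-179.29722568    0.62957563  175.76246897] [-0.1587373  -0.53476169  0.3646628 ] 0.08493325330132201
29.05 [0.46169834 0.16433925 0.28830665] [-179.22777341    0.41477011  175.75978812] [-0.81049108  0.52918649 -0.68543042] 0.0855224980928542
29.1 [0.46124782 0.16422954 0.28703845] [-179.1812733     0.27614906  175.75997002] [-6.43524618e-01  2.82762399e-04 -2.90989079e-01] 0.0853978379108146
```

View pics/c23.png

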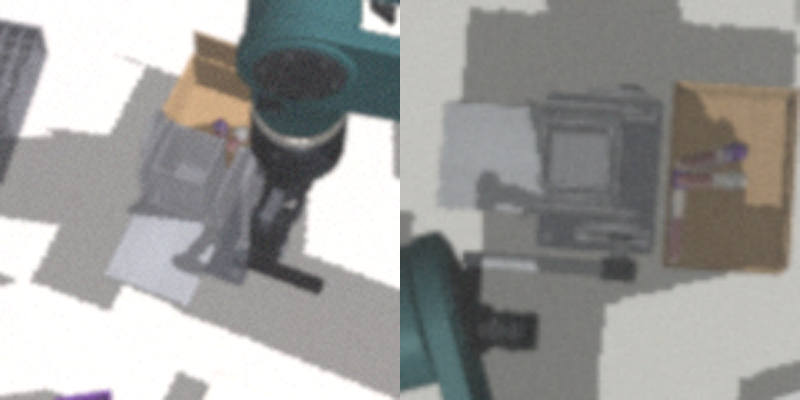

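View pics/w23.png

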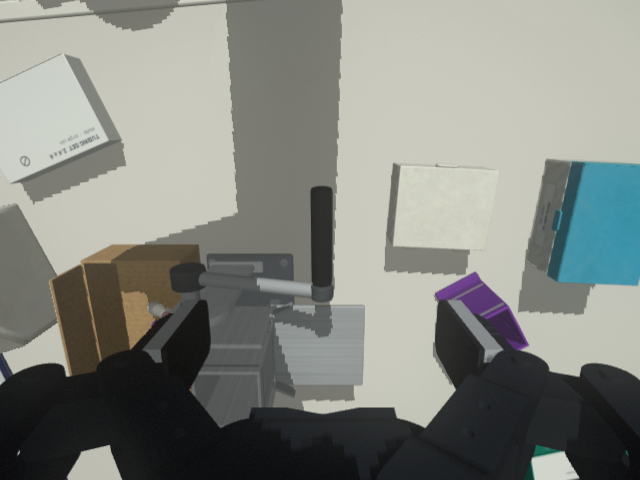

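```bash
python3 - <<'E'
from h import *
W=cloud(load("t23"));P=W.reshape(-1,3)
Q=P[(P[:,0]>.55)&(P[:,0]<.645)&(P[:,1]>.03)&(P[:,1]<.13)&(P[:,2]>.172)&(P[:,2]<.186)]; print('rim',len(Q),cv2.minAreaRect(Q[:,:2].astype(np.float32)*1000),np.median(Q[:,2]))
for lo,hi,n,b in[(.06,.073,'tip',(.43,.58,.37,.53)),(.04,.052,'slide',(.42,.54,.22,.36))]:
    Q=P[(P[:,0]>b[0])&(P[:,0]<b[1])&(P[:,1]>b[2])&(P[:,1]<b[3])&(P[:,2]>lo)&(P[:,2]<hi)]; print(n,len(Q),cv2.minAreaRect(Q[:,:2].astype(np.float32)*1000) if len(Q) else 0)
W=cloud(load("w23"));z=W[...,2]
P=W[310:380,285:355].reshape(-1,3);P=P[(P[:,2]>.08)]; A=np.c_[P[:,:2],np.ones(len(P))]; print('plate',np.linalg.lstsq(A,P[:,2],rcond=None)[0],np.median(P[:,2]))
Q=W[200:280,312:330].reshape(-1,3); print('bar top',np.percentile(Q[Q[:,2]>.1][:,2],95))
for lo,hi,n in[(.06,.073,'tip'),(.04,.052,'slide')]:
    m=((z>lo)&(z<hi)); m[300:]=0;m[:,:380]=0; nn,l,s,c=cv2.connectedComponentsWithStats(m.astype(np.uint8))
    i=1+np.argmax(s[1:,4]); print(n,s[i],cv2.minAreaRect(W[l==i][:,:2].astype(np.float32)*1000))
d=load("t23")
b=cv2.imread("pics/t23.png")[205:280,295:350]; cv2.imwrite("pics/c24.png",cv2.resize(b,None,fx=8,fy=8,interpolation=cv2.INTER_CUBIC))
E
```

```text
rim 101 ((596.4255981445312, 74.85823059082031), (56.60051727294922, 85.0257797241211), 83.35718536376953) 0.17746011584889598
tip 1199 ((505.1995849609375, 447.2947082519531), (85.99578857421875, 122.05302429199219), 83.04515075683594)
slide 83 ((522.546142578125, 304.72760009765625), (19.916086196899414, 62.42389678955078), 13.83900260925293)
plate [-0.00323803 -0.00190007  0.09999976] 0.09773259768480647
bar top 0.16934391131972612
tip [ 554  162   86  124 8719] ((505.3001403808594, 448.7112731933594), (85.0488052368164, 122.24319458007812), 83.25525665283203)
slide [ 392  165  107   86 7837] ((479.1189270019531, 288.80267333984375), (100.60865020751953, 87.43980407714844), 83.10043334960938)
```

View pics/c24.png

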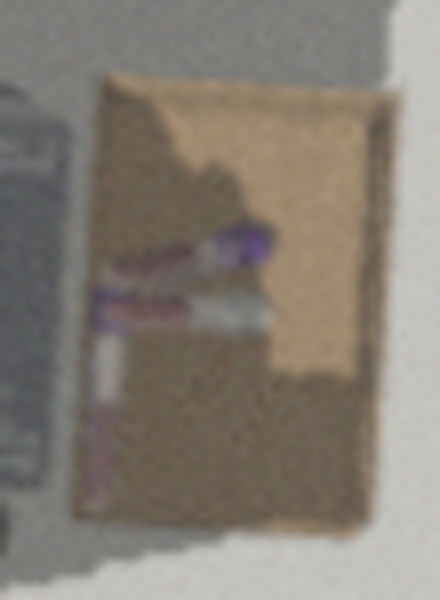

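```bash
python3 -c "
from cell import r
print(r.close_job(), r.get_state()['time_s'])"
```

```text
the job is handed in; nothing more can be done
the job is handed in; nothing more can be done
```

The job is done and handed in, at about 29 s of the 72 s allowed. All three tubes are in the carton, and the empty canister stands upright in the cradle.

**What I did**
- I gripped the metal canister by its x faces, set it on the loading ledge and let go.
- I then pushed it in from +y with closed fingers rather than re-gripping it. The tubes had leaned over the −y rim, and I did not want a finger to touch them there.
- The first push, higher up, jammed about 11 mm short of the seat because the canister had tilted. I backed off, tilted the tool and pushed low on the canister until it stopped.
- I gripped the lever, swung the cradle to about 150°, waited, brought it back to its stop, let go and moved clear.

**Last checks**
- **Seating:** before tipping, the foot edge was 90 mm from the plate end, against 89.5 mm nominal. After tipping, the rim centre measured about 3 mm from the computed seat. That reading came from few points and the fitted outline was too wide, so I would not rely on it closely.
- **Cradle:** the plate is level at 98 mm and the lever is back at its rest height.
- **Tubes:** the top picture shows all three in the carton. Two lie leaning towards the wall nearest the stand, and one lies along it.
- **Boxes:** the tip box and slide box are where they stood, to within about 1 mm.
- **Forces:** the highest reading I saw was about 16 N. These are readings at the end of each move, so brief peaks in between would not show.

During the swing the lever bar rolled about 5 mm along the pads; I corrected for this as it moved.

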